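# Find the lost number of a two-dial lock and open the stock box

## Task

The stock box on the bench is locked by two dials: first set the left dial to 6. The right number is lost but lies between 2 and 6, so turn the right dial slowly up from where it stands and feel for the place where the spring-loaded cover gives a few millimetres and the dial starts to bind; do not force the lock. Then let go of the dial, push the cover back by its bar until it is fully open, and leave the things round the box where they are.

Things in the scene. Friction and masses are not known exactly. Their poses are not given: they have to be found in the camera images.
- stock_box: grey steel stock box fixed to the bench, 220 mm deep (own x, away from the robot at yaw 0), 200 wide (own y, left), body 60 high; origin: centre of the underside. On its rear half (own x +4 to +110) a lock housing, flat top 92 mm above the bench, bears two dials with upright axes at own x +42, y +55 (left) and -55 (right). A steel cover with a push bar closes the front half and slides along own +x, under the housing
- dial_left (a joint): left dial's angle in rad, clockwise seen from above, -0.05 to 2.75; at 0 (number 0) the pointer points to the box's own +y, 0.3 rad a number; friction 0.05 N m, stays where left. Starts between 1 and 4. Its number is 6, that is 1.8 rad; 0.15 rad either way will do
- dial_right (a joint): right dial's angle in rad, clockwise seen from above, -0.05 to 2.75; at 0 (number 0) the pointer points to the box's own +y, 0.3 rad a number; friction 0.05 N m, stays where left. Starts at 0 to 1. Slot unmarked, somewhere at 0.6 to 1.8 rad. With the left dial at 6, once it is reached the cover springs 4 mm and its pin drops in: the dial then has about 0.15 rad of play either side of the slot's middle, then binds hard: stop when the resisting moment is up 0.1 N m
- cover (a joint): sliding cover's travel in m: 0 locked, 0.004 when the lock has given, 0.045 fully open at its stop. A 4 N spring drives the first 4 mm only; then it needs a push of 1 to 5 N and stays where left. Its two pins stand in slotted rings under the dials, and it moves only if both slots face them; over 28 N between a pin and a ring (0.5 N m at a dial) spoils the lock
- dial_left_grip (a point): middle of the left dial's bar grip, on its axis, 111 mm above the bench. Black knob: base disc 47 mm across, top 98 mm above the bench; on it a bar 12 mm wide, 43 long, 25 high (98 to 123 mm above the bench), pointed at one end, with a white line towards that end. On the housing round it ten ticks for numbers 0 to 9, one every 0.3 rad clockwise from the left, those of 0, 3, 6, 9 longer
- dial_right_grip (a point): middle of the right dial's bar grip, on its axis, 111 mm above the bench. Black knob: base disc 47 mm across, top 98 mm above the bench; on it a bar 12 mm wide, 43 long, 25 high (98 to 123 mm above the bench), pointed at one end, with a white line towards that end. On the housing round it ten ticks for numbers 0 to 9, one every 0.3 rad clockwise from the left, those of 0, 3, 6, 9 longer
- cover_bar (a point): centre of the cover's push bar, 80 mm above the bench: a dark upright bar 12 mm thick (box's own x), 70 mm long (own y), its top 90 mm above the bench and 24 mm above the cover's face; it moves with the cover
- flux_tin_mid (a point): bystander: small black round lidded tin, 41 mm wide, 24 mm high, standing right of the box; point at its centre
- screwdriver_mid (a point): bystander: screwdriver, 170 mm long, lying left of the box; point at its centre
- enamel_dish_mid (a point): bystander: white round dish, 75 mm wide, 15 mm high, in front of the box; point at its centre
- pliers_round_mid (a point): bystander: round-nose pliers, 140 mm long, lying right of the box; point at its centre
- sewing_tape_mid (a point): bystander: coiled measuring tape, 54 mm wide, 16 mm high, in front of the box; point at its centre

How it is judged:
On the way, in this order (a step that is already met when the one before it is completed fails the run):
1. the left dial stands at 6 (value of joint dial_left between 1.65 and 1.95 rad and value of joint cover below 0.002 m), for 0.2 s.
2. with the right dial's lost number found, the lock gives: the cover has moved under its spring (value of joint cover above 0.003 m), for 0.2 s.
At the end, for the whole second after the job is handed in: the cover is pushed back to within 4 mm of its 45 mm stop, and at rest (value of joint cover above 0.041 m and velocity of joint cover below 0.005 m/s); the robot touches nothing.
It fails at once if the lock is forced: more than 28 N between the cover's pin and a dial's ring (contact force between cover and dial_left above 28 N or contact force between cover and dial_right above 28 N).
It fails at once if a thing beside the box is shifted by more than 3 cm (distance of any of flux_tin_mid, screwdriver_mid, enamel_dish_mid, pliers_round_mid, sewing_tape_mid from where it was at the start of the episode above 0.03 m).
It also fails if it takes over 70 s, if anything falls off the work surface, if the arm or the gripper's body presses on something with over 40 N, if the wrist force passes 120 N, or if a joint passes its speed limit or range.

## Robot

A 6-joint arm with a two-finger parallel gripper is mounted at the origin on a cart in front of the work surface, level with it; the furniture and walls round the work are solid. World frame = base frame: x ahead of the robot, y to its left, z up, the work surface at z = 0. Lengths are in m, angles in rad, forces in N, time in s.
With the tool pointing down it reaches from about 0.35 to 0.775 m from the base axis. Payload 5.5 kg.
Tool frame: the origin (TCP) lies on the front face of the gripper's body, between the roots of the fingers; the fingertips stand 73 mm ahead of it and the grasp point (between the pads) lies ctrl.hold_point_z ahead of it (ctrl.hold_point_z is the distance from the TCP to the grasp point, in m); z points along the fingers, y is the direction in which the jaws open and shut (so a half turn about z gives the same grasp; the last joint's range is limited). The gripper opens to 85 mm and grips with 20 to 120 N. Pads are 22 mm wide; open, the fingers measure 114 mm over their backs; the gripper's body (76 mm by 85 mm) begins 54 mm behind the grasp point. The pads swing forward as they close: fully open they stand 13 mm farther back than shut.
Start: joints at [1.137, 0.313, 0.046, 1.304, 0, 1.431], TCP at [0.167, 0.55, 0.304] pointing down, gripper open.
Joint ranges: [-2.76, 2.76], [-0.86, 1.69], [-1.03, 1.26], [-2.2, 2.34], [-1.47, 1.5], [-3.14, 3.14]. Speed limits (rad/s): [2.57, 2.57, 3.14, 3.14, 3.14, 3.14].

## Interface

Orientations are given as a unit quaternion [w, x, y, z].
In Python, from station import ctrl, eyes, job gives the robot as it stands.
- The arm moves only by the shell command python3 -m creep 'ROWS' [OPENING] [FORCE]. ROWS is JSON, a list of rows, each a list of 2 entries, a list of its own where there are three numbers: the shift along the tool's x, y, z in mm, then the turn, a rotation vector about the tool's x, y, z in degrees. In form: [[[dx, dy, dz], [ax, ay, az]], ...]. A call has 1 to 20 rows; each row shifts and turns the commanded pose from where the row before left it, along the tool's axes as they then stand; what a row does not reach is not made up. A row lasts 1/8 s, in which the tool goes at most 62.5 mm and 10.7 degrees, less where a joint would pass 70% of its speed; a pose out of reach is approached as far as the arm can. A call with a gripper value outside its range is refused whole. OPENING is the opening, from -1 (shut) to 1 (fully open), set as the call begins (- or left out, the last holds). The fingers move at their own pace and stop on an object; FORCE is the grip in N (left out, the last holds). Time passes only in rows, so rows that do not move let the fingers close. It gives the time, the measured TCP pose, the force and the opening at its end, in the units of the state.
- ctrl.state(): the state, without advancing time (a new reading comes with each control period).
- eyes.grab_frame(name): name is "side" or "top"; returns a dict with "frame" (400x640x3 uint8, blue, green, red), "fx", "fy", "cx", "cy" (pixels), "k1" (the pictures are not rectified: a ray, as slopes to the right and down, at radius r is drawn at 1 + k1 r^2 times it, then the intrinsics apply), "R" (3x3) and "t" (3): a world point X has camera coordinates R X + t. Camera axes: x right, y down, z forward; pixel columns grow to the right and rows downward; lengths in m; the calibration is good to about 2 mm. A picture is of the moment at which its call begins. There is no depth.
- job.sign_off(): hands the job in, once; it reports no verdict.
Trained networks look in the newest picture that a camera, given by its name, has taken for a name from the list of things; names that differ only in an ending like _2 or _b are one class to them, and where a whole thing is asked for, a point or a joint stands for the part that bears it (a point fixed in the world has none). Each returns a list of dicts, best first, with "conf" (0 to 1); they miss things now and then, are a little off and sometimes report something else, mostly with a low value. They report only what shows in the picture. A call takes as long as a camera call.
- eyes.silhouettes(camera, thing): "mask" (400x640 bool, what is visible of it) and "bbox" ([left, top, right, bottom] in pixels, round what is visible of it).
The state is a dict: "time": time; "joints": joint angles; "qd": joint speeds; "tau": joint torques, N m; "position": TCP position; "tool_rot": TCP orientation; "force": force on the tool from outside, world axes, zero at the start; "ft_torque": the same for the moment, N m; "grip_width": finger opening in m.
Only numpy, scipy, OpenCV 4.12 (cv2) and the standard library are available. Lean on these libraries where they do the work, as an engineer would, in place of code of your own. Each camera call takes 0.05 s, during which the arm holds its last target.

## Working session

There is one attempt and no reset: what is moved stays moved. The work goes in short steps, Python scripts to look and compute and a shell command to move; the robot and the scene stay as the last step left them, time stands still between calls to the robot, and variables do not carry over. Pictures are saved under pics/ and viewed, and the job is handed in when it is done.

```bash
ls; mkdir -p pics
python3 - <<'E'
from station import ctrl, eyes, job
import cv2
print(ctrl.state()); print(ctrl.hold_point_z)
for n in("side","top"):
    f=eyes.grab_frame(n); cv2.imwrite(f"pics/{n}0.png",f["frame"]); print(n,{k:v for k,v in f.items() if k!="frame"})
E
```

```text
pics
{'time': 0.0, 'joints': array([ 1.13737492e+00,  3.14013214e-01,  4.49311575e-02,  1.30360642e+00,
       -6.25548058e-07,  1.43117925e+00]), 'qd': array([ 0.00071289, -0.00031631,  0.00073922,  0.00074162,  0.00010953,
       -0.00118093]), 'tau': array([-7.99218287e-04, -4.80628288e+01,  2.98530865e+01,  1.92763796e-02,
       -1.69406721e-04,  1.94190733e-06]), 'position': array([0.16636603, 0.54998725, 0.30298191]), 'tool_rot': array([-2.67075068e-04,  1.46374302e-01,  9.89228825e-01, -9.07595219e-04]), 'force': array([ 0.05174333,  0.3564337 , -0.16194073]), 'ft_torque': array([-0.01773788, -0.02334929, -0.00189559]), 'grip_width': 0.0854403009784516}
0.0539
side {'fx': 446.27900500135, 'fy': 446.27900500135, 'cx': 321.27369212764825, 'cy': 201.75767238723284, 'k1': -0.045974056764553635, 'R': array([[ 0.99519261, -0.09512505, -0.02330018],
       [-0.07369295, -0.57063499, -0.81789061],
       [ 0.06450599,  0.81567575, -0.57490177]]), 't': array([-0.49857137,  0.02095071,  1.07880022])}
top {'fx': 369.92809861972853, 'fy': 369.92809861972853, 'cx': 317.56143711278656, 'cy': 196.74180499234475, 'k1': 0.0036873151183301443, 'R': array([[-0.00421574, -0.99998989,  0.0015617 ],
       [-0.99095335,  0.00396815, -0.13414807],
       [ 0.13414052, -0.00211311, -0.99096007]]), 't': array([-0.18165626,  0.52382867,  0.90558849])}
```

View pics/side0.png

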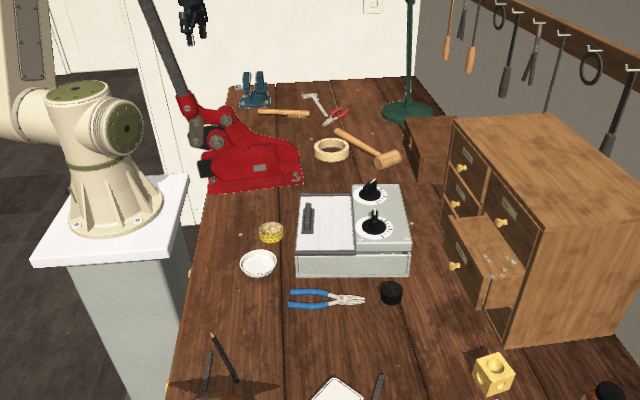

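View pics/top0.png

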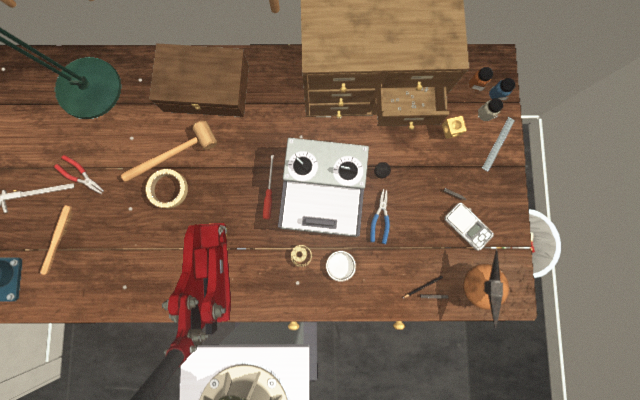

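```bash
cat > h.py <<'E'
import numpy as np, cv2
from station import ctrl, eyes, job
def ray(f,u,v):
    x=(u-f["cx"])/f["fx"]; y=(v-f["cy"])/f["fy"]
    d=np.hypot(x,y); r=d
    for _ in range(20): r=d/(1+f["k1"]*r*r)
    s=r/d if d>0 else 1
    R=np.array(f["R"]);t=np.array(f["t"])
    return -R.T@t, R.T@np.array([x*s,y*s,1.])
def onz(f,u,v,z):
    c,d=ray(f,u,v); return c+d*(z-c[2])/d[2]
def proj(f,X):
    p=np.array(f["R"])@np.array(X,float)+np.array(f["t"]); x,y=p[0]/p[2],p[1]/p[2]; k=1+f["k1"]*(x*x+y*y)
    return np.array([f["fx"]*x*k+f["cx"],f["fy"]*y*k+f["cy"]])
def crop(f,u0,v0,u1,v1,name,s=6):
    im=f["frame"][v0:v1,u0:u1]; im=cv2.resize(im,None,fx=s,fy=s,interpolation=cv2.INTER_CUBIC); cv2.imwrite(name,im);
E
python3 - <<'E'
from h import *
for n in("top","side"):
    f=eyes.grab_frame(n)
    for th in("stock_box","dial_left","dial_right","cover_bar","cover","enamel_dish_mid","sewing_tape_mid","flux_tin_mid","screwdriver_mid","pliers_round_mid"):
        for d in eyes.silhouettes(n,th)[:2]:
            m=d["mask"]; v,u=np.nonzero(m); 
            if len(u): print(n,th,round(d["conf"],2),[round(float(b)) for b in d["bbox"]],u.mean().round(1),v.mean().round(1),len(u))
    if n=="top": crop(f,270,130,400,240,"pics/tc.png")
    else: crop(f,285,170,420,285,"pics/sc.png",5)
E
```

```text
top stock_box 0.55 [276, 138, 371, 235] 322.9 186.8 7446
top dial_left 0.77 [294, 156, 313, 172] 302.2 165.4 287
top dial_left 0.69 [374, 162, 392, 175] 382.1 169.5 169
top dial_right 0.56 [339, 162, 359, 180] 347.7 170.3 259
top cover_bar 0.6 [281, 181, 362, 233] 320.6 207.6 3379
top cover 0.66 [281, 184, 359, 232] 321.0 207.6 3312
top enamel_dish_mid 0.71 [328, 252, 356, 282] 340.6 265.2 709
top sewing_tape_mid 0.72 [291, 246, 311, 265] 299.3 253.1 233
top sewing_tape_mid 0.64 [295, 155, 311, 176] 302.0 165.1 301
top flux_tin_mid 0.72 [373, 162, 393, 178] 382.5 169.6 214
top screwdriver_mid 0.53 [261, 153, 275, 220] 268.1 195.6 314
top pliers_round_mid 0.57 [374, 190, 389, 242] 380.6 218.8 419
side stock_box 0.76 [294, 178, 416, 282] 353.3 233.6 9885
side dial_left 0.6 [258, 223, 284, 245] 270.9 232.1 441
side dial_left 0.54 [364, 179, 380, 202] 370.0 190.8 307
side dial_right 0.6 [364, 211, 385, 236] 373.7 224.2 364
side dial_right 0.19 [361, 178, 380, 202] 370.0 191.0 331
side cover_bar 0.65 [294, 194, 353, 249] 325.4 223.2 2905
side cover 0.91 [298, 197, 354, 255] 325.5 223.1 2931
side enamel_dish_mid 0.76 [240, 250, 278, 282] 257.7 262.6 809
side enamel_dish_mid 0.34 [361, 211, 388, 236] 374.0 224.2 398
side sewing_tape_mid 0.71 [260, 220, 282, 244] 270.3 232.0 453
side flux_tin_mid 0.91 [382, 283, 402, 300] 391.0 292.6 438
side flux_tin_mid 0.48 [360, 212, 385, 236] 374.1 224.4 375
side pliers_round_mid 0.96 [286, 290, 365, 315] 322.7 299.2 925
```

View pics/tc.png

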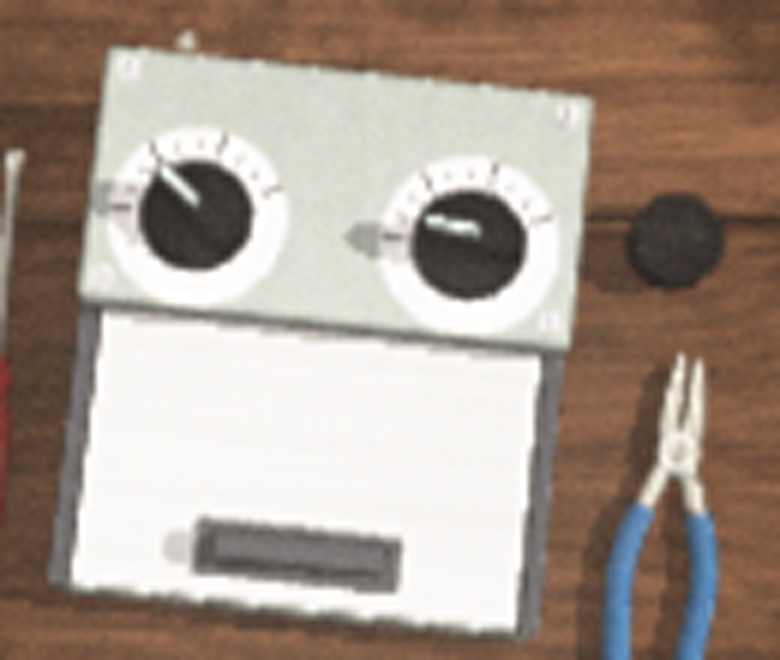

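View pics/sc.png

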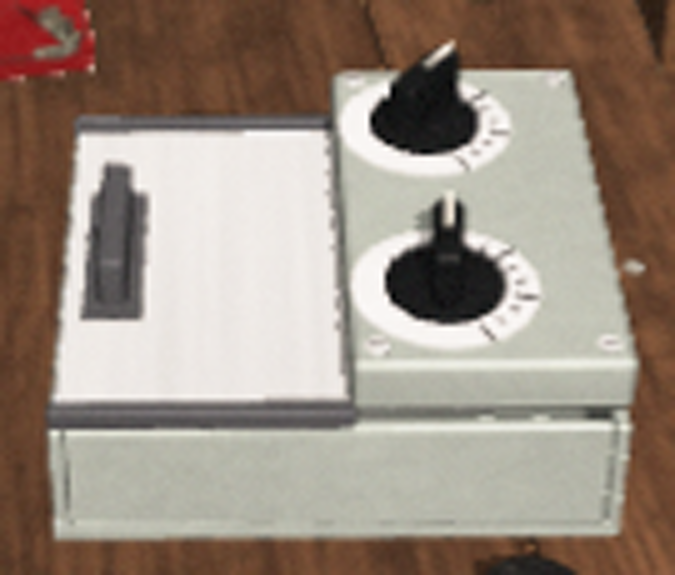

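```bash
cat >> h.py <<'E'
def W(p,own): 
    c,s=np.cos(p[2]),np.sin(p[2]); return np.array([p[0]+c*own[0]-s*own[1],p[1]+s*own[0]+c*own[1],own[2]])
E
python3 - <<'E'
from h import *
from scipy.optimize import least_squares
T=eyes.grab_frame("top");S=eyes.grab_frame("side")
tp=[((110,50),(.110,.1,.092)),((592,98),(.110,-.1,.092)),((570,348),(.004,-.1,.092)),((80,300),(.004,.1,.092)),((196,214),(.042,.055,.098)),((469,244),(.042,-.055,.098)),((535,637),(-.11,-.1,.062)),((50,585),(-.11,.1,.062))]
sp=[((335,72),(.004,.1,.092)),((570,72),(.110,.1,.092)),((637,362),(.110,-.1,.092)),((350,362),(.004,-.1,.092)),((425,118),(.042,.055,.098)),((446,281),(.042,-.055,.098)),((58,535),(-.11,-.1,0)),((618,535),(.11,-.1,0))]
tp=[(np.array(a)/6+[270,130]-.42,b) for a,b in tp]; sp=[(np.array(a)/5+[285,170]-.4,b) for a,b in sp]
def res(p,full=False):
    r=[proj(T,W(p,b))-a for a,b in tp]+[proj(S,W(p,b))-a for a,b in sp]
    return np.ravel(r)
o=least_squares(res,[.5,0,0],loss="soft_l1"); print(o.x,np.degrees(o.x[2])); print(res(o.x).reshape(-1,2).round(1))
for w,pp,F in(("top",tp,T),("side",sp,S)):
    o2=least_squares(lambda p:np.ravel([proj(F,W(p,b))-a for a,b in pp]),[.5,0,0],loss="soft_l1");print(w,o2.x)
p=o.x
for n,b in(("L",(.042,.055,.111)),("R",(.042,-.055,.111))): print(n,W(p,b))
# bar
print("bar top", onz(T,270+300/6,130+553/6,.09))
c,s=np.cos(p[2]),np.sin(p[2])
def own(x): d=x[:2]-p[:2]; return np.array([c*d[0]+s*d[1],-s*d[0]+c*d[1]])
print("bar own",own(onz(T,270+300/6,130+555/6,.09)))
for n,a,b in(("L",(199,207),(157,157)),("R",(477,230),(427,216))):
    A=own(onz(T,270+a[0]/6-.42,130+a[1]/6-.42,.123));B=own(onz(T,270+b[0]/6-.42,130+b[1]/6-.42,.123))
    d=B-A; print(n,A,B,"ang cw from +y",np.arctan2(d[0],d[1]))
for n,u,v,z in(("tin",382.3,169.5,.024),("dish",340.6,265.2,.015),("tape",299.3,253.1,.016),("plier",380.6,218.8,.01),("screwd",268,195,.01),("drawer front BL",380,118,.1),("drawer",446,118,.1)): print(n,onz(T,u,v,z).round(3))
E
```

```text
[ 0.54338212 -0.19697586 -0.11143555] -6.3847865963185
[[-0.8 -1.3]
 [ 0.4 -0.7]
 [ 0.1  0.4]
 [-1.  -0.4]
 [-0.1 -0.1]
 [ 0.  -0.2]
 [ 0.2  0.1]
 [-0.5 -0. ]
 [-1.1 -0.2]
 [ 0.2 -0.7]
 [ 0.5  0.4]
 [ 0.   0.9]
 [-0.2 -0.4]
 [-0.2 -0.8]
 [-0.7  2.6]
 [-0.2  1.9]]
top [ 0.542762   -0.19746729 -0.10990089]
side [ 0.54434098 -0.19507404 -0.11803712]
L [ 0.59123789 -0.14698761  0.111     ]
R [ 0.57900534 -0.25630533  0.111     ]
bar top [ 0.45478885 -0.18922129  0.09      ]
bar own [-0.08969234 -0.00222947]
L [0.03929184 0.05228092] [0.05731924 0.07079943] ang cw from +y 0.7719608437690832
R [ 0.0418161  -0.05605761] [ 0.04525427 -0.03620648] ang cw from +y 0.1714965415149049
tin [ 0.595 -0.353  0.024]
dish [ 0.35  -0.242  0.015]
tape [ 0.381 -0.137  0.016]
plier [ 0.468 -0.347  0.01 ]
screwd [ 0.532 -0.054  0.01 ]
drawer front BL [ 0.707 -0.337  0.1  ]
drawer [ 0.707 -0.498  0.1  ]
```

Run:
```python
from h import *
T=eyes.grab_frame("top");S=eyes.grab_frame("side")
print("tcp",proj(T,[.166,.55,.303]),proj(S,[.166,.55,.303]),"base",proj(T,[0,0,0]),proj(S,[0,0,0]))
def tri(a,b):
    c1,d1=ray(T,*a);c2,d2=ray(S,*b)
    A=np.stack([d1,-d2],1); s=np.linalg.lstsq(A,c2-c1,rcond=None)[0]
    p,q=c1+s[0]*d1,c2+s[1]*d2; return ((p+q)/2).round(3),np.linalg.norm(p-q).round(3)
print("post foot",tri((190,335),(190,105)))
print("red base corner",onz(T,228,295,0),onz(T,190,225,0), onz(S,210,190,0),onz(S,302,182,0))
crop(T,120,200,320,400,"pics/t2.png",3); crop(S,80,0,330,200,"pics/s2.png",3)
```

```text
tcp [-117.22841378  387.36021416] [194.22751282  22.88860249] base [243.2532567  411.01878727] [117.05308334 210.33932572]
post foot (array([0.222, 0.06 , 0.232]), np.float64(0.019))
red base corner [0.27627139 0.04526752 0.        ] [0.45475766 0.14947308 0.        ] [0.21964644 0.06127245 0.        ] [0.45696892 0.06800463 0.        ]
```

View pics/t2.png

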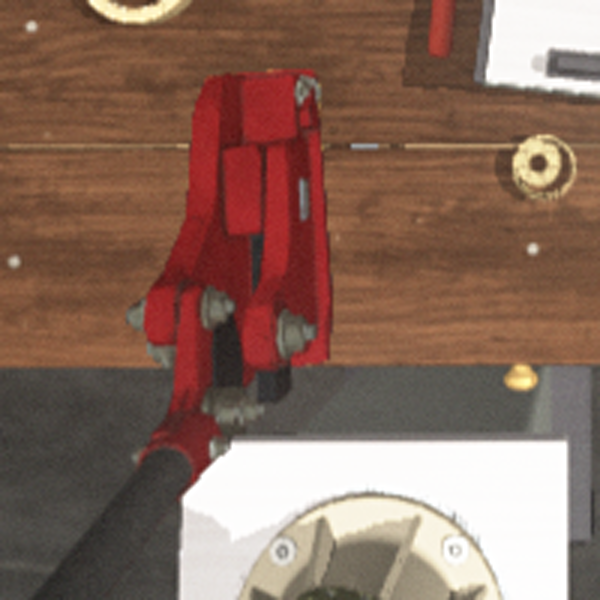

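View pics/s2.png

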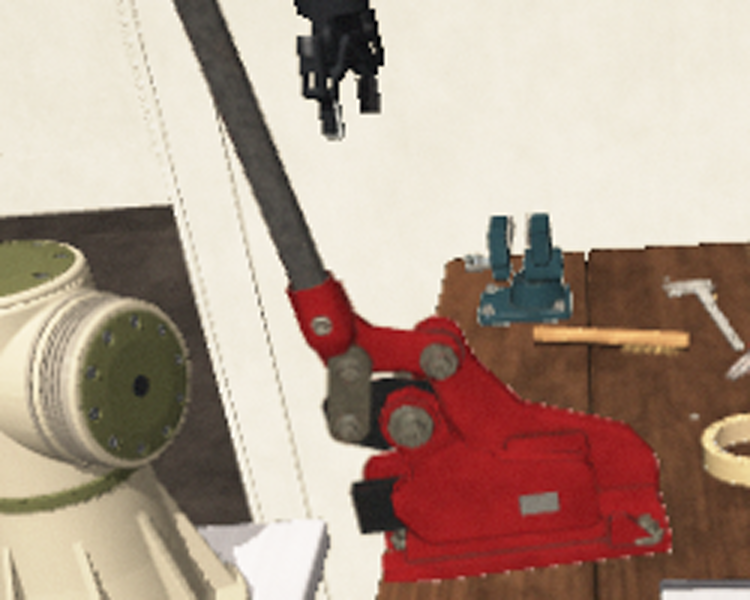

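```bash
python3 - <<'E'
from h import *
T=eyes.grab_frame("top");S=eyes.grab_frame("side")
def plane(F,a,b):
    c,d1=ray(F,*a);_,d2=ray(F,*b); n=np.cross(d1,d2); n/=np.linalg.norm(n); return n,n@c
n1,k1=plane(T,(180,353),(137,397)); n2,k2=plane(S,(181.7,90),(141.7,0))
d=np.cross(n1,n2); d/=np.linalg.norm(d); 
p=np.linalg.lstsq(np.array([n1,n2,[0,0,1]]),np.array([k1,k2,.25]),rcond=None)[0]
d*=np.sign(d[2])
print(p,d,np.linalg.norm(np.cross(n1,n2)))
for z in(.25,.3,.35,.4,.5,.6,.7,.8): 
    q=p+d*(z-.25)/d[2]; print(q.round(3),proj(T,q).round(0),proj(S,q).round(0), np.degrees(np.arctan2(q[1],q[0])).round(), np.hypot(q[0],q[1]).round(3))
E
python3 - <<'E'
import station,inspect,sys
print([x for x in dir(station.ctrl) if x[0]!='_'],[x for x in dir(station.eyes) if x[0]!='_'])
E
```

```text
[0.20061805 0.07504877 0.25      ] [-0.26804135  0.17877315  0.94667523] 0.48478851482228336
[0.201 0.075 0.25 ] [178. 355.] [184.  96.] 21.0 0.214
[0.186 0.084 0.3  ] [162. 372.] [174.  73.] 24.0 0.205
[0.172 0.094 0.35 ] [142. 392.] [164.  50.] 29.0 0.196
[0.158 0.103 0.4  ] [118. 416.] [153.  26.] 33.0 0.189
[0.13  0.122 0.5  ] [ 54. 482.] [131. -25.] 43.0 0.178
[0.102 0.141 0.6  ] [-53. 591.] [106. -80.] 54.0 0.174
[0.073 0.16  0.7  ] [-263.  806.] [  81. -139.] 65.0 0.176
[0.045 0.179 0.8  ] [-884. 1443.] [  54. -201.] 76.0 0.184
['Unreachable', 'hold_point_z', 'state'] ['grab_frame', 'silhouettes']
```

```bash
python3 -m creep '[[[0,0,-30],[0,0,0]],[[0,0,-40],[0,0,0]],[[0,0,-40],[0,0,0]],[[0,0,-10],[0,0,0]],[[0,0,0],[0,0,0]],[[0,0,0],[0,0,0]]]' 1
python3 -c "
from station import ctrl
s=ctrl.state();print(s['joints'],s['position'],s['tau'])"
python3 -m creep '[[[0,-30,0],[0,0,0]],[[0,-40,0],[0,0,0]],[[0,-30,0],[0,0,0]],[[0,0,0],[0,0,0]],[[0,0,0],[0,0,0]]]' 1
python3 -c "
from station import ctrl
s=ctrl.state();print(s['joints'],s['position'],s['tau'])"
```

```text
time: 2.25
position: [0.1664, 0.5501, 0.4223]
tool_rot: [-0.0, 0.146, 0.989, -0.001]
force: [-1.0, 0.4, -1.3]
grip_width: 0.0856
[ 1.13740070e+00  3.17495400e-01  3.39578143e-01  1.59533590e+00
 -6.05315255e-06  1.43122829e+00] [0.1664099  0.55011404 0.42231523] [ 2.89647107e-02 -4.89852726e+01  3.03302336e+01  3.72055988e-02
  1.85175995e-04 -4.29416716e-07]
time: 2.88
position: [0.1376, 0.4548, 0.4232]
tool_rot: [-0.0, 0.146, 0.989, -0.0]
force: [0.4, 1.3, 1.2]
grip_width: 0.0854
[1.10774706e+00 1.11335296e-01 8.01382385e-02 1.54017061e+00
 7.34404077e-05 1.40160497e+00] [0.13764832 0.45484615 0.42318966] [ 6.32682745e-02 -3.74046636e+01  2.97569329e+01  1.41157019e-01
 -1.26916464e-03 -6.63441497e-04]
```

Run:
```python
import numpy as np
from scipy.optimize import least_squares
D=[(.3140,.0449,.16637,.54999,.30298),(.3175,.33958,.16641,.55011,.42232),(.11134,.08014,.13765,.45485,.42319)]
def res(p):
    L1,L2,de,a,h=p; r=[]
    for j2,j3,x,y,z in D:
        rho=np.sqrt(x*x+y*y-.0064); q=j2-j3+de
        r+=[a+L1*np.sin(j2)+L2*np.cos(q)-rho, h+L1*np.cos(j2)-L2*np.sin(q)-z]
    return r+[0.01*a]
o=least_squares(res,[.4,.4,-.12,0,0]);print(o.x,o.fun)
```

```text
[ 5.15328569e-01  4.13434856e-01 -1.36678587e-01  2.82699509e-05
 -1.32550808e-01] [ 4.63612085e-06  1.33774129e-05  1.17882253e-05  6.20166309e-05
 -1.64271732e-05 -7.53940438e-05  2.82699509e-07]
```

Run:
```python
from h import *
S=eyes.grab_frame("side");T=eyes.grab_frame("top")
s=ctrl.state();j=s["joints"]; print(s["time"],j)
print("cams",-S["R"].T@S["t"],-T["R"].T@T["t"])
im=cv2.resize(S["frame"],None,fx=2,fy=2,interpolation=cv2.INTER_CUBIC)
c,sn=np.cos(j[0]),np.sin(j[0])
for hs,col in((.15,(0,0,255)),(.2,(0,255,0)),(.25,(255,0,0))):
  for lat in(-.1,0,.08,.15,.2):
    p=np.array([-sn*lat,c*lat,hs]); u=proj(S,p)*2; cv2.circle(im,(int(u[0]),int(u[1])),3,col,-1)
cv2.imwrite("pics/s3.png",im[:400,:500]); cv2.imwrite("pics/t3.png",cv2.resize(T["frame"][200:,:300],None,fx=2.5,fy=2.5))
```

```text
2.975 [1.10781660e+00 1.12415700e-01 8.13571627e-02 1.54049543e+00
 2.12406328e-05 1.40162573e+00]
cams [ 0.42812938 -0.9154226   0.62572275] [ 0.39684784 -0.18181944  0.96795633]
```

View pics/s3.png

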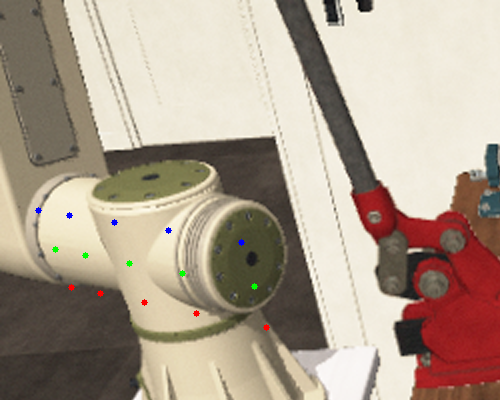

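View pics/t3.png

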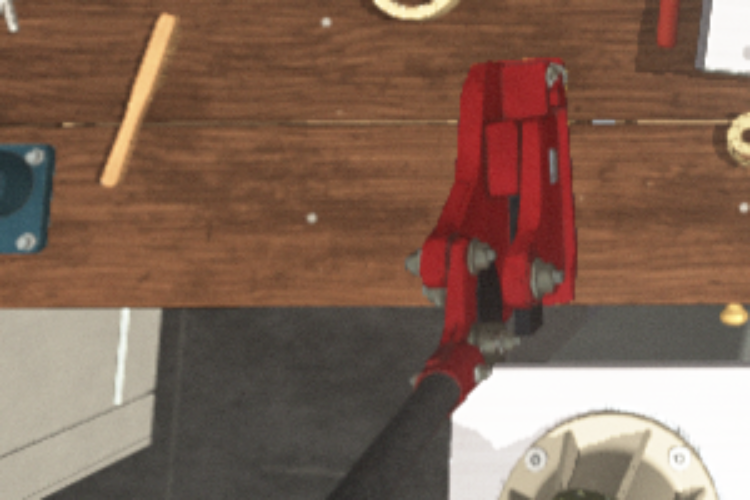

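```bash
cat >> h.py <<'E'
def armpt(j1,j2,l,s,w,hs=.235):
    rho=s*np.sin(j2)+w*np.cos(j2); z=hs+s*np.cos(j2)-w*np.sin(j2)
    return np.array([rho*np.cos(j1)-l*np.sin(j1), rho*np.sin(j1)+l*np.cos(j1), z])
E
python3 - <<'E'
from h import *
S=eyes.grab_frame("side")
j=ctrl.state()["joints"]
k=5
im=cv2.resize(S["frame"][:170,:150],None,fx=k,fy=k,interpolation=cv2.INTER_CUBIC)
cv2.imwrite("pics/s4a.png",im)
def ln(a,b,col):
    a=(proj(S,a)*k).astype(int);b=(proj(S,b)*k).astype(int); cv2.line(im,tuple(map(int,a)),tuple(map(int,b)),col,1)
for l,col in((.13,(0,0,255)),(.15,(0,255,0)),(.17,(255,0,0)),(.19,(255,0,255))):
    for w in(-.06,.06): ln(armpt(j[0],j[1],l,.0,w),armpt(j[0],j[1],l,.3,w),col)
    th=np.linspace(0,2*np.pi,40)
    P=[armpt(j[0],0,l,.06*np.cos(t),.06*np.sin(t)) for t in th]
    for a,b in zip(P,P[1:]): ln(a,b,col)
cv2.imwrite("pics/s4.png",im)
E
```

```text
(no output)
```

View pics/s4.png

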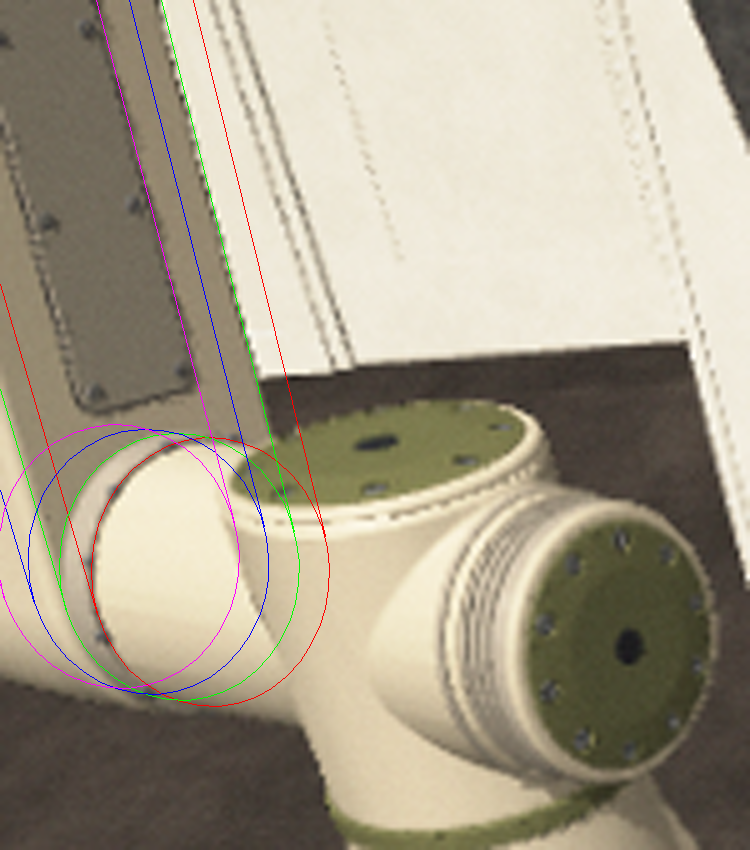

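View pics/s4a.png

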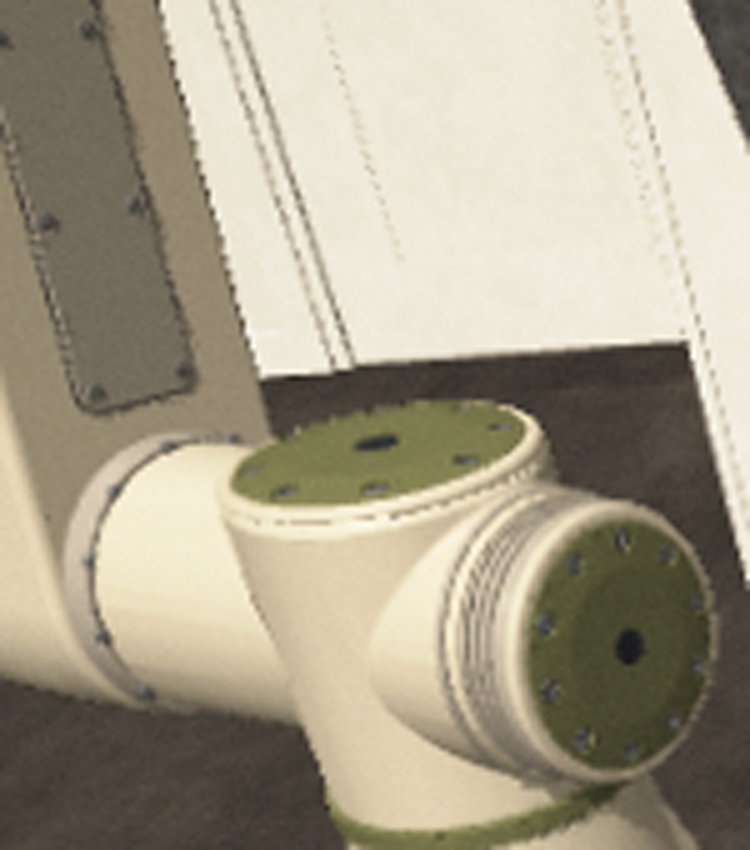

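```bash
cat >> h.py <<'E'
from scipy.spatial.transform import Rotation as Ro
def toolR():
    q=ctrl.state()["tool_rot"]; return Ro.from_quat([q[1],q[2],q[3],q[0]]).as_matrix()
def st():
    s=ctrl.state(); p=s["position"]; R=toolR()
    print("t",round(s["time"],2),"p",(p*1000).round(1),"az",np.degrees(np.arctan2(p[1],p[0])).round(2),"r",np.hypot(p[0],p[1]).round(4),"psi_y",np.degrees(np.arctan2(R[1,1],R[0,1])).round(2),"tilt",np.degrees(np.arccos(-R[2,2])).round(2),"j",s["joints"].round(3),"tau0",s["tau"][0].round(2),"F",s["force"].round(1),"M",s["ft_torque"].round(3),"w",round(s["grip_width"]*1000,1))
def arc(azs,r,z,p=None):
    R=toolR(); p=ctrl.state()["position"] if p is None else p
    for a in azs:
        q=np.array([r*np.cos(np.radians(a)),r*np.sin(np.radians(a)),z]); print(a,(R.T@(q-p)*1000).round(1)); p=q
E
python3 -c "
from h import *
st(); arc([72,71,70,69,67,65,63,61,59,57,55],.475,.425)"
```

```text
t 3.02 p [137.8 455.3 423.2] az 73.16 r 0.4757 psi_y 73.17 tilt 0.05 j [1.108 0.113 0.082 1.541 0.    1.402] tau0 0.02 F [0.3 0.1 0.7] M [-0.002 -0.02   0.02 ] w 85.6
72 [-9.6 -0.8 -1.8]
71 [-8.3 -0.2 -0. ]
70 [-8.3 -0.4 -0. ]
69 [-8.3 -0.5 -0. ]
67 [-16.5  -1.5  -0. ]
65 [-16.5  -2.1  -0. ]
63 [-16.4  -2.6  -0. ]
61 [-16.3  -3.2   0. ]
59 [-16.1  -3.8   0. ]
57 [-16.   -4.3   0. ]
55 [-15.8  -4.9   0. ]
```

```bash
python3 -m creep '[[[-9,0,0],[0,0,0]],[[-9,0,0],[0,0,0]],[[-9,0,0],[0,0,0]],[[0,0,0],[0,0,0]]]'>/dev/null;python3 -c "
from h import *
st()"; python3 -m creep '[[[-9,-1,0],[0,0,0]],[[-9,-1,0],[0,0,0]],[[-9,-1,0],[0,0,0]],[[-9,-1,0],[0,0,0]]]'>/dev/null;python3 -c "
from h import *
st()"
```

```text
t 3.52 p [164.3 446.7 423.9] az 69.81 r 0.4759 psi_y 73.08 tilt 0.0 j [1.049 0.112 0.083 1.541 0.    1.345] tau0 -0.27 F [ 0.5 -0.3  0.1] M [ 0.046  0.056 -0.008] w 85.3
t 4.03 p [197.3 432.3 423.9] az 65.47 r 0.4752 psi_y 73.16 tilt 0.01 j [0.973 0.111 0.081 1.541 0.    1.267] tau0 0.81 F [ 0.2 -0.1  0.3] M [ 0.008  0.004 -0.002] w 85.4
```

```bash
python3 -m creep '[[[-9,-2,0],[0,0,0]],[[-12,-2,0],[0,0,0]],[[-12,-3,0],[0,0,0]],[[-12,-3,0],[0,0,0]]]'>/dev/null;python3 -c "
from h import *
st()"; python3 -m creep '[[[-16,-4,0],[0,0,0]],[[-16,-5,0],[0,0,0]],[[-16,-5,0],[0,0,0]],[[0,0,0],[0,0,0]]]'>/dev/null;python3 -c "
from h import *
st(); arc([45,40,35,30,25,20],.475,.425)"
```

```text
t 4.53 p [237.7 409.5 423.9] az 59.87 r 0.4735 psi_y 73.16 tilt 0.0 j [ 0.875  0.108  0.078  1.541 -0.     1.169] tau0 1.12 F [-0.7 -0.  -0.2] M [ 0.029 -0.049  0.045] w 85.6
t 5.03 p [279.9 382.  423.8] az 53.77 r 0.4735 psi_y 73.03 tilt 0.0 j [0.769 0.108 0.078 1.541 0.    1.065] tau0 -0.54 F [-1.3  0.5 -0.3] M [0.003 0.054 0.045] w 85.2
45 [-67.  -27.7  -1.2]
40 [-35.7 -21.1  -0. ]
35 [-33.7 -24.1  -0. ]
30 [-31.5 -26.9  -0. ]
25 [-29.  -29.6  -0. ]
20 [-26.3 -32.    0. ]
```

```bash
python3 -m creep '[[[-20,-8,0],[0,0,0]],[[-24,-10,0],[0,0,0]],[[-24,-11,0],[0,0,0]],[[-24,-13,0],[0,0,0]],[[-24,-15,0],[0,0,0]],[[-20,-15,0],[0,0,0]],[[0,0,0],[0,0,0]]]'>/dev/null;python3 -c "
from h import *
st(); arc([30,25,20,15,10,5,0],.475,.425)
S=eyes.grab_frame('side');T=eyes.grab_frame('top');cv2.imwrite('pics/s5.png',S['frame']);cv2.imwrite('pics/t5.png',T['frame'])"
```

```text
t 5.9 p [388.7 273.7 423.8] az 35.15 r 0.4753 psi_y 73.04 tilt 0.02 j [0.444 0.111 0.082 1.541 0.    0.74 ] tau0 -0.83 F [0.2 0.1 0.1] M [ 0.056  0.016 -0.035] w 85.4
30 [-32.3 -28.   -1.2]
25 [-29.  -29.6  -0. ]
20 [-26.3 -32.   -0. ]
15 [-23.4 -34.2  -0. ]
10 [-20.4 -36.1  -0. ]
5 [-17.2 -37.7  -0. ]
0 [-13.8 -39.1  -0. ]
```

View pics/s5.png

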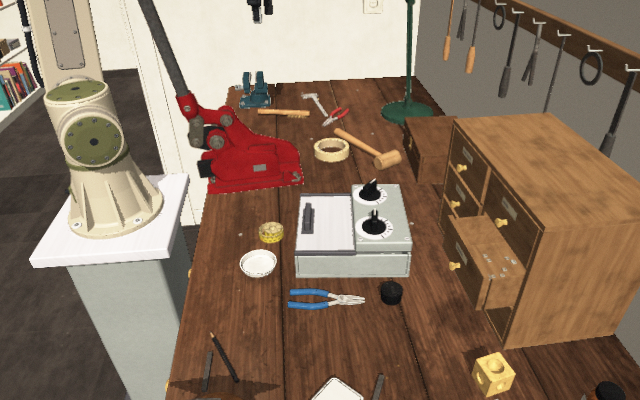

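View pics/t5.png

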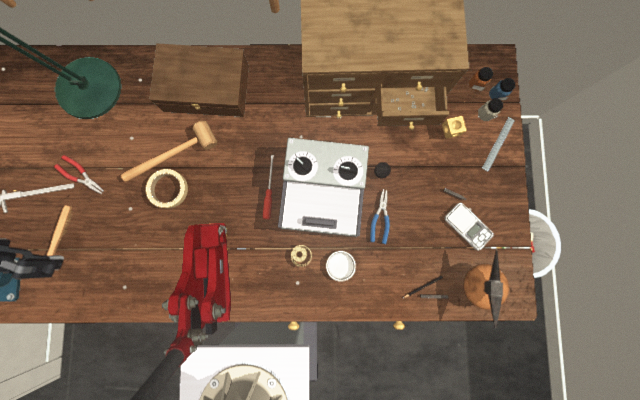

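```bash
python3 -m creep '[[[-16,-14,0],[0,0,0]],[[-16,-14,0],[0,0,0]],[[-15,-15,0],[0,0,0]],[[-14,-15,0],[0,0,0]],[[0,0,0],[0,0,0]]]'>/dev/null;python3 -c "
from h import *
st(); arc([24,23,22,21,20,15,10,5,0],.475,.425)
S=eyes.grab_frame('side');cv2.imwrite('pics/s6.png',cv2.resize(S['frame'][:200,:320],None,fx=2,fy=2))"
```

```text
t 6.62 p [429.6 201.3 423.9] az 25.11 r 0.4745 psi_y 73.13 tilt 0.02 j [0.269 0.11  0.08  1.541 0.    0.563] tau0 -0.75 F [-0.4 -0.  -0. ] M [ 0.024  0.04  -0.026] w 85.4
24 [-6.5 -6.5 -1.1]
23 [-5.4 -6.3 -0. ]
22 [-5.3 -6.4 -0. ]
21 [-5.1 -6.5 -0. ]
20 [-5.  -6.6 -0. ]
15 [-23.4 -34.2  -0. ]
10 [-20.3 -36.1  -0. ]
5 [-17.1 -37.7  -0. ]
0 [-13.7 -39.1  -0. ]
```

View pics/s6.png

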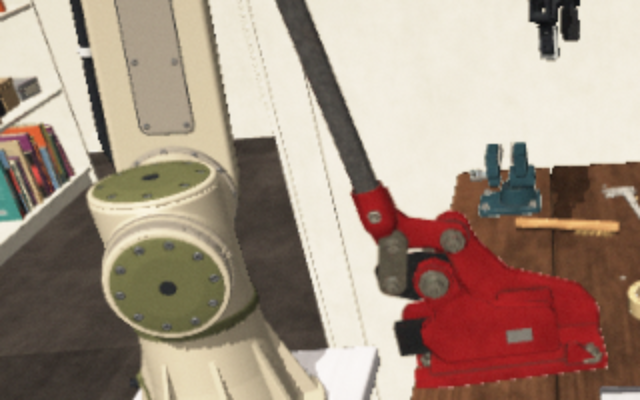

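```bash
python3 -m creep '[[[-8,-9,0],[0,0,0]],[[-8,-10,0],[0,0,0]],[[-8,-10,0],[0,0,0]],[[-8,-10,0],[0,0,0]],[[0,0,0],[0,0,0]]]'>/dev/null;python3 -c "
from h import *
st()"; python3 -m creep '[[[-7,-10,0],[0,0,0]],[[-7,-10,0],[0,0,0]],[[-7,-11,0],[0,0,0]],[[0,0,0],[0,0,0]]]'>/dev/null;python3 -c "
from h import *
st(); arc([10,8,6,4,2,0,-2],.475,.425)"
```

```text
t 7.3 p [449.5 153.6 423.8] az 18.87 r 0.475 psi_y 73.05 tilt 0.01 j [0.16  0.111 0.081 1.541 0.    0.456] tau0 -0.37 F [-0.8  0.1  0.2] M [0.048 0.075 0.   ] w 85.4
t 7.8 p [460.5 117.9 423.8] az 14.36 r 0.4753 psi_y 73.07 tilt 0.0 j [0.082 0.111 0.082 1.541 0.    0.377] tau0 -0.38 F [ 1.1 -0.3  0.2] M [0.027 0.009 0.021] w 85.3
10 [-17.3 -31.8  -1.2]
8 [ -7.3 -14.9  -0. ]
6 [ -6.7 -15.2  -0. ]
4 [ -6.2 -15.4  -0. ]
2 [ -5.7 -15.6  -0. ]
0 [ -5.1 -15.8  -0. ]
-2 [ -4.6 -15.9  -0. ]
```

```bash
python3 -m creep '[[[-4,-7,0],[0,0,0]],[[-4,-7,0],[0,0,0]],[[-4,-7,0],[0,0,0]],[[0,0,0],[0,0,0]]]'>/dev/null;python3 -c "
from h import *
st()"; python3 -m creep '[[[-4,-7,0],[0,0,0]],[[-4,-8,0],[0,0,0]],[[-4,-8,0],[0,0,0]],[[0,0,0],[0,0,0]]]'>/dev/null;python3 -c "
from h import *
st()
S=eyes.grab_frame('side');cv2.imwrite('pics/s7.png',cv2.resize(S['frame'][:200,:320],None,fx=2,fy=2))"
```

```text
t 8.3 p [465.7  94.8 423.9] az 11.5 r 0.4752 psi_y 73.11 tilt 0.0 j [0.032 0.111 0.082 1.541 0.    0.326] tau0 -0.24 F [ 0.5 -0.8 -0.1] M [-0.013 -0.003  0.017] w 85.5
t 8.8 p [470.5  69.1 423.9] az 8.35 r 0.4756 psi_y 73.1 tilt 0.0 j [-0.023  0.112  0.082  1.541  0.     0.272] tau0 -0.26 F [0.8 0.  0.1] M [-0.001  0.013  0.068] w 85.4
```

View pics/s7.png

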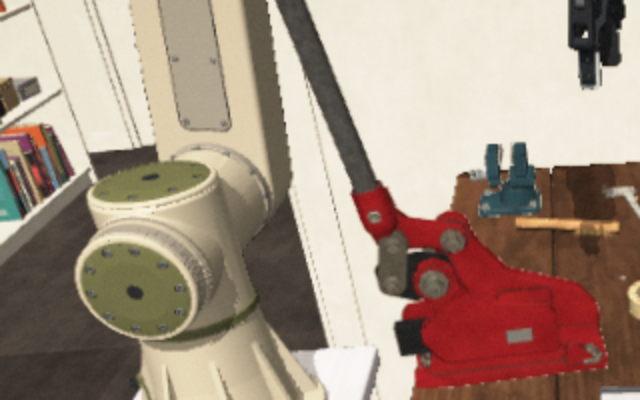

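```bash
for i in 1 2; do python3 -m creep '[[[-3,-9,0],[0,0,0]],[[-3,-9,0],[0,0,0]],[[-3,-9,0],[0,0,0]],[[0,0,0],[0,0,0]]]'>/dev/null;python3 -c "
from h import *
st()"; done; python3 -c "
from h import *
S=eyes.grab_frame('side');cv2.imwrite('pics/s8.png',cv2.resize(S['frame'][:200,:320],None,fx=2,fy=2))"
```

```text
t 9.35 p [471.2  40.6 423.9] az 4.92 r 0.4729 psi_y 73.09 tilt 0.01 j [-0.084  0.107  0.076  1.541  0.     0.211] tau0 -0.27 F [0.1 0.  0.2] M [-0.01   0.003  0.018] w 85.3
t 9.85 p [472.   12.2 423.8] az 1.47 r 0.4722 psi_y 73.09 tilt 0.01 j [-0.145  0.105  0.075  1.54   0.     0.151] tau0 -0.28 F [-0.8 -0.6 -0.7] M [ 0.018 -0.012  0.003] w 85.2
```

View pics/s8.png

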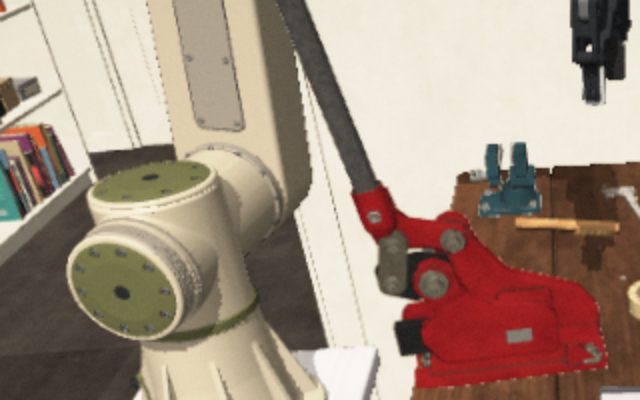

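```bash
for i in 1 2 3; do python3 -m creep '[[[-1,-9,0],[0,0,0]],[[-1,-9,0],[0,0,0]],[[-1,-9,0],[0,0,0]],[[0,0,0],[0,0,0]]]'>/dev/null;python3 -c "
from h import *
st()"; done; python3 -c "
from h import *
S=eyes.grab_frame('side');cv2.imwrite('pics/s9.png',cv2.resize(S['frame'][:200,:320],None,fx=2,fy=2))"
```

```text
t 10.4 p [466.9 -14.5 423.9] az -1.78 r 0.4671 psi_y 73.09 tilt 0.01 j [-0.203  0.095  0.063  1.539  0.     0.092] tau0 -0.25 F [-0.7 -0.3 -0.3] M [-0.057  0.038  0.032] w 85.5
t 10.9 p [462.  -41.2 423.9] az -5.1 r 0.4638 psi_y 73.1 tilt 0.0 j [-0.262  0.088  0.056  1.538  0.     0.033] tau0 -0.26 F [ 0.1  0.4 -0.7] M [ 0.006  0.01  -0.017] w 85.2
t 11.4 p [457.  -67.9 423.9] az -8.45 r 0.4621 psi_y 73.09 tilt 0.01 j [-0.322  0.085  0.052  1.538  0.    -0.027] tau0 -0.26 F [ 0.3 -0.3  0.2] M [0.028 0.008 0.011] w 85.5
```

View pics/s9.png

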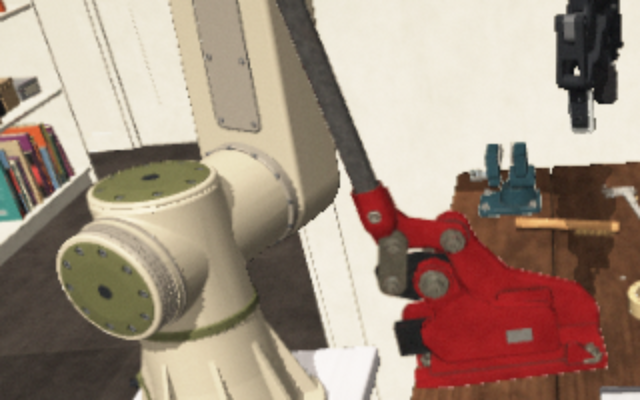

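```bash
python3 -m creep '[[[0,0,0],[0,0,-8]],[[0,0,0],[0,0,-10]],[[0,0,0],[0,0,-10]],[[0,0,0],[0,0,-10]],[[0,0,0],[0,0,-10]],[[0,0,0],[0,0,-8.3]],[[0,0,0],[0,0,0]]]' -0.1 20 >/dev/null;python3 -c "
from h import *
st()
R=toolR();p=ctrl.state()['position'];q=np.array([.5912,-.147,.30]);print(R.T@(q-p)*1000)
q[2]=.176;print(R.T@(q-p)*1000)
"
```

```text
t 12.32 p [457.1 -67.  423.9] az -8.34 r 0.462 psi_y 129.39 tilt 0.01 j [-0.32   0.085  0.052  1.538  0.    -1.007] tau0 -0.01 F [ 0.9 -0.1  0.5] M [-0.026  0.099 -0.008] w 38.3
[ -52.82129352 -146.87398176  123.92638302]
[ -52.79154994 -146.88207721  247.92637919]
```

```bash
for i in 1 2 ; do python3 -m creep '[[[-4.4,-12.2,0],[0,0,0]],[[-4.4,-12.2,0],[0,0,0]],[[-4.4,-12.2,0],[0,0,0]],[[0,0,0],[0,0,0]]]'>/dev/null;python3 -c "
from h import *
st()"; done; python3 -c "
from h import *
S=eyes.grab_frame('side');cv2.imwrite('pics/s10.png',cv2.resize(S['frame'][:200,:320],None,fx=2,fy=2))"
```

```text
t 12.82 p [491.6 -87.9 423.2] az -10.13 r 0.4994 psi_y 129.41 tilt 0.05 j [-0.338  0.16   0.137  1.549  0.    -1.026] tau0 -0.15 F [-1.2 -0.5 -0.2] M [0.039 0.021 0.014] w 38.4
t 13.32 p [ 524.9 -107.6  423.3] az -11.58 r 0.5358 psi_y 129.44 tilt 0.03 j [-0.352  0.234  0.23   1.567  0.    -1.04 ] tau0 -0.16 F [-0.4  0.7  0.3] M [-0.065  0.028 -0.005] w 38.6
```

View pics/s10.png

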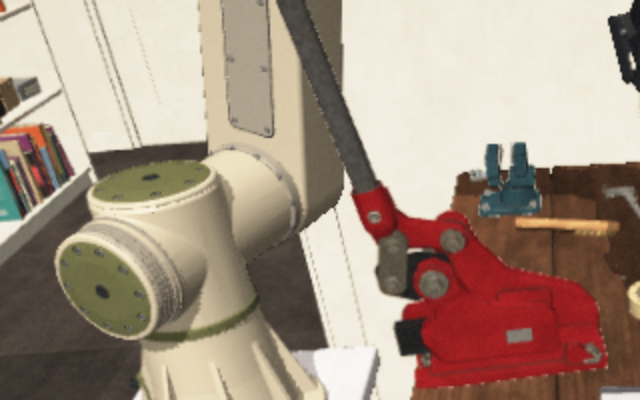

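```bash
for i in 1 2 ; do python3 -m creep '[[[-4.3,-12.2,0],[0,0,0]],[[-4.3,-12.2,0],[0,0,0]],[[-4.3,-12.2,0],[0,0,0]],[[0,0,0],[0,0,0]]]'>/dev/null;python3 -c "
from h import *
st()"; done
python3 -m creep '[[[0,0,20],[0,0,0]],[[0,0,20],[0,0,0]],[[0,0,20],[0,0,0]],[[0,0,20],[0,0,0]],[[0,0,0],[0,0,0]]]'>/dev/null; python3 -c "
from h import *
st()
S=eyes.grab_frame('side');cv2.imwrite('pics/s11.png',cv2.resize(S['frame'][:240,:460],None,fx=1.7,fy=1.7))
S=eyes.grab_frame('top');cv2.imwrite('pics/t11.png',cv2.resize(S['frame'][100:300,150:450],None,fx=2.6,fy=2.6))"
```

```text
t 13.88 p [ 558.2 -127.7  423.2] az -12.89 r 0.5726 psi_y 129.44 tilt 0.04 j [-0.365  0.312  0.334  1.593  0.    -1.054] tau0 -0.15 F [-0.3 -0.6 -0. ] M [ 0.003 -0.016  0.036] w 38.0
t 14.38 p [ 591.2 -147.6  423.3] az -14.02 r 0.6093 psi_y 129.44 tilt 0.03 j [-0.376  0.393  0.451  1.629  0.    -1.065] tau0 -0.17 F [-0.6  0.9 -1.3] M [-0.004  0.022  0.02 ] w 38.0
t 15.0 p [ 589.5 -146.6  342.5] az -13.96 r 0.6074 psi_y 129.48 tilt 0.19 j [-0.376  0.376  0.229  1.427  0.    -1.065] tau0 -0.01 F [-0.2 -1.2 -0.6] M [ 0.013 -0.021  0.037] w 38.9
```

View pics/s11.png

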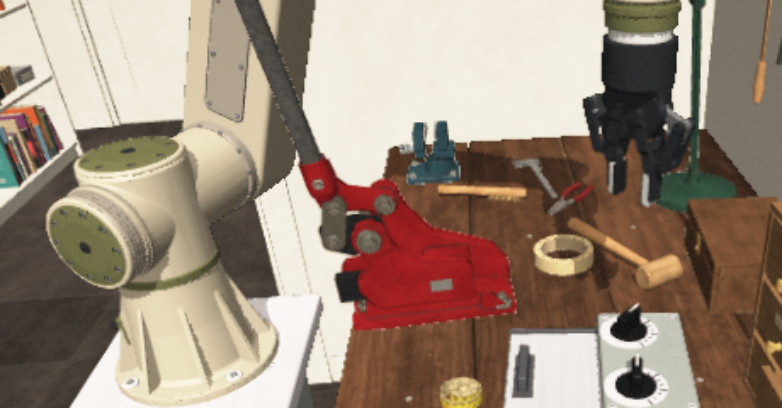

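View pics/t11.png

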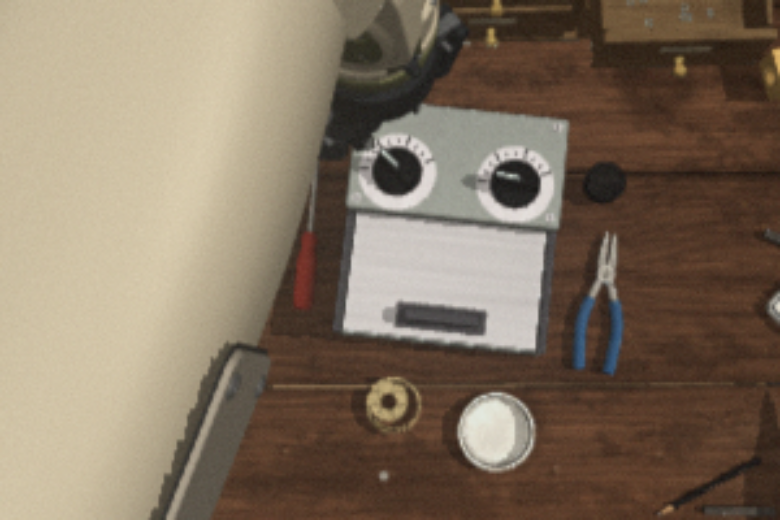

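```bash
python3 -m creep '[[[0,0,25],[0,0,0]],[[0,0,30],[0,0,0]],[[0,0,30],[0,0,0]],[[0,0,30],[0,0,0]],[[0,0,25],[0,0,0]],[[0,0,0],[0,0,0]]]'>/dev/null; python3 -c "
from h import *
st()
R=toolR();p=ctrl.state()['position'];q=np.array([.5912,-.147,.178]);print(R.T@(q-p)*1000)
S=eyes.grab_frame('side');crop(S,310,120,430,240,'pics/s12.png',5)"
```

```text
t 15.85 p [ 589.9 -146.8  203.1] az -13.97 r 0.6079 psi_y 129.47 tilt 0.15 j [-0.376  0.423 -0.044  1.106  0.    -1.065] tau0 -0.06 F [-0.6 -0.1  0.6] M [0.014 0.002 0.044] w 38.2
[-0.92679274 -1.05964297 25.06273366]
```

View pics/s12.png

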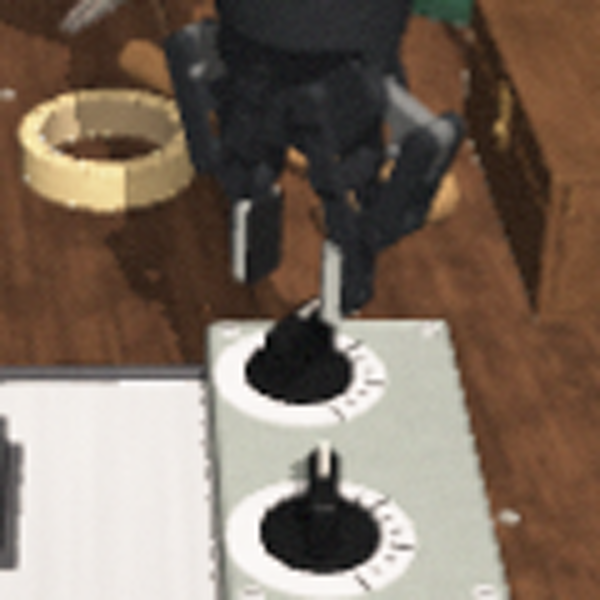

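```bash
python3 -m creep '[[[-1,-1,8],[0,0,0]],[[0,0,9],[0,0,0]],[[0,0,9],[0,0,0]],[[0,0,0],[0,0,0]]]'>/dev/null; python3 -c "
from h import *
st()
S=eyes.grab_frame('side');crop(S,310,120,430,240,'pics/s13.png',5)"; python3 -m creep '[[[0,0,0],[0,0,0]],[[0,0,0],[0,0,0]],[[0,0,0],[0,0,0]],[[0,0,0],[0,0,0]]]' -1 25 >/dev/null;  python3 -c "
from h import *
st()
S=eyes.grab_frame('side');crop(S,310,120,430,240,'pics/s14.png',5)"
```

```text
t 16.4 p [ 591.3 -147.   176.8] az -13.96 r 0.6093 psi_y 129.46 tilt 0.11 j [-0.375  0.443 -0.081  1.049  0.    -1.064] tau0 -0.02 F [ 0.   0.2 -0.2] M [-0.016 -0.004  0.077] w 38.4
t 16.95 p [ 592.  -147.1  178.3] az -13.96 r 0.61 psi_y 129.47 tilt 0.03 j [-0.375  0.442 -0.079  1.05   0.    -1.064] tau0 -0.47 F [-1.   1.4  3. ] M [ 0.21   0.18  -0.013] w 11.2
```

View pics/s14.png

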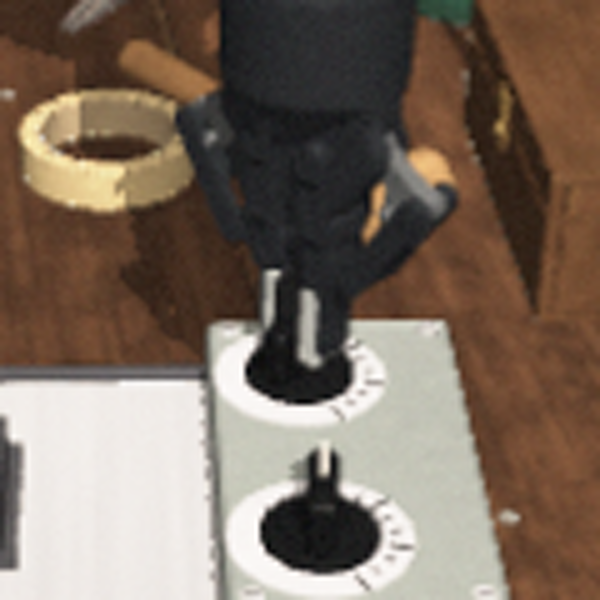

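```bash
python3 -m creep '[[[0,0,-1],[0,0,3]],[[0,0,0],[0,0,7]],[[0,0,0],[0,0,7]],[[0,0,0],[0,0,7]],[[0,0,0],[0,0,7]],[[0,0,0],[0,0,7]],[[0,0,0],[0,0,7]],[[0,0,0],[0,0,7]],[[0,0,0],[0,0,5]],[[0,0,0],[0,0,2]],[[0,0,0],[0,0,0]]]'>/dev/null; python3 -c "
from h import *
st(); R=toolR(); psi=np.degrees(np.arctan2(R[1,1],R[0,1])); print(np.radians(90-6.385-(psi-90)))"
```

```text
t 18.38 p [ 592.1 -147.7  178.4] az -14.01 r 0.6102 psi_y 70.49 tilt 0.04 j [-3.76e-01  4.42e-01 -7.80e-02  1.05e+00 -1.00e-03 -3.50e-02] tau0 1.71 F [ 2.1 -3.8 -6.6] M [-0.706 -0.498 -0.06 ] w 11.3
1.799915879277664
```

```bash
python3 -m creep '[[[0,0,0],[0,0,0]],[[0,0,0],[0,0,0]],[[0,0,-15],[0,0,0]],[[0,0,-25],[0,0,0]],[[0,0,-15],[0,0,0]],[[0,0,0],[0,0,0]]]' -0.1; python3 -c "
from h import *
st(); S=eyes.grab_frame('side');crop(S,310,120,430,240,'pics/s15.png',5)"
```

```text
time: 19.12
position: [0.5928, -0.1475, 0.236]
tool_rot: [0.002, 0.17, 0.986, -0.0]
force: [0.3, 0.2, -1.0]
grip_width: 0.0385
t 19.12 p [ 592.8 -147.5  236. ] az -13.97 r 0.6109 psi_y 70.48 tilt 0.22 j [-0.375  0.406  0.013  1.174  0.    -0.034] tau0 0.04 F [ 0.3  0.2 -1. ] M [-0.01   0.057 -0.001] w 38.5
```

View pics/s15.png

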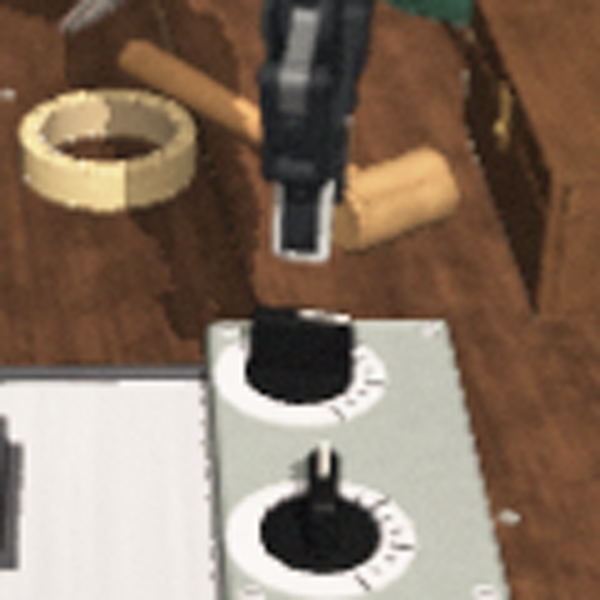

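```bash
python3 -c "
from h import *
R=toolR();p=ctrl.state()['position'];q=np.array([.5793,-.2565,.236]);print(R.T@(q-p)*1000)"
python3 -m creep '[[[0,0,0],[0,0,-8.3]],[[0,0,0],[0,0,-10]],[[0,0,0],[0,0,-10]],[[0,0,0],[0,0,-10]],[[0,0,0],[0,0,-10]],[[0,0,0],[0,0,-10]],[[0,0,0],[0,0,-10]],[[0,0,0],[0,0,-10]],[[0,0,0],[0,0,-10]],[[0,0,0],[0,0,-5]],[[0,0,0],[0,0,0]]]' >/dev/null; python3 -c "
from h import *
st()
R=toolR();p=ctrl.state()['position'];q=np.array([.5793,-.2565,.236]);print(R.T@(q-p)*1000)
T=eyes.grab_frame('top');crop(T,270,130,400,240,'pics/t16.png')"
```

```text
[ -24.34960251 -107.24468776   -1.28575795]
t 20.55 p [ 591.4 -147.   232.8] az -13.96 r 0.6094 psi_y 163.71 tilt 0.11 j [-0.375  0.409  0.009  1.173  0.    -1.662] tau0 0.0 F [-0.4  0.  -0.4] M [ 0.026 -0.036 -0.063] w 38.7
[108.49888    -19.09527603  -3.31588848]
```

View pics/t16.png

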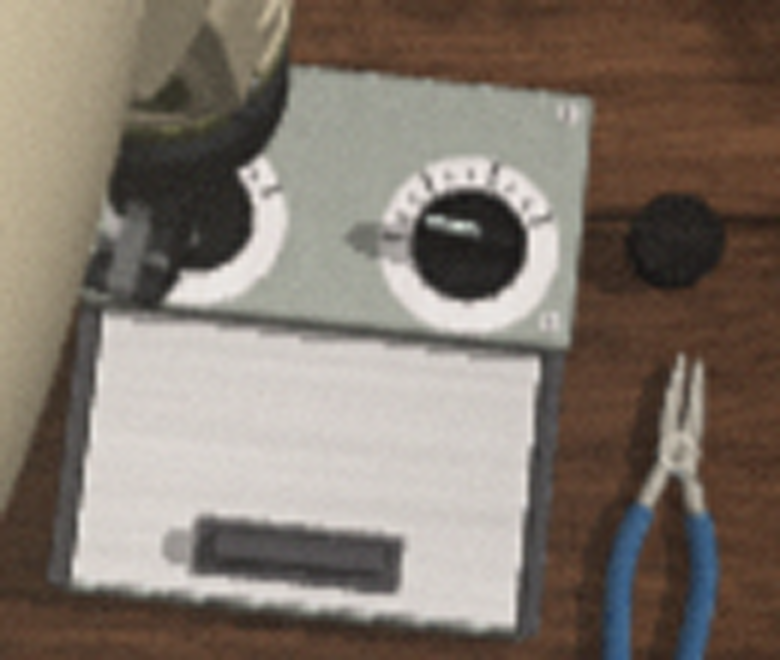

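```bash
for i in 1 2 3; do python3 -m creep '[[[12,-2.1,0],[0,0,0]],[[12,-2.1,0],[0,0,0]],[[12,-2.1,0],[0,0,0]],[[0,0,0],[0,0,0]]]'>/dev/null;python3 -c "
from h import *
st()"; done; python3 -c "
from h import *
R=toolR();p=ctrl.state()['position'];q=np.array([.5793,-.2565,.178]);print(R.T@(q-p)*1000)
S=eyes.grab_frame('side');crop(S,310,120,430,240,'pics/s17.png',5); cv2.imwrite('pics/s17b.png',cv2.resize(S['frame'][:240,:460],None,fx=1.7,fy=1.7))"
```

```text
t 21.1 p [ 587.7 -185.   233.8] az -17.47 r 0.6161 psi_y 163.64 tilt 0.01 j [-0.435  0.419  0.028  1.179  0.    -1.72 ] tau0 -0.46 F [ 0.3 -0.6 -0.2] M [0.039 0.05  0.005] w 38.7
t 21.6 p [ 583.7 -221.   233.8] az -20.74 r 0.6242 psi_y 163.68 tilt 0.01 j [-0.49   0.435  0.052  1.187  0.    -1.776] tau0 -0.48 F [-0.3  0.5  0.3] M [-0.002 -0.011 -0.048] w 38.5
t 22.1 p [ 579.7 -257.4  233.8] az -23.94 r 0.6343 psi_y 163.68 tilt 0.01 j [-0.544  0.454  0.082  1.198  0.    -1.83 ] tau0 -0.47 F [-0.5 -0.2  0.9] M [-0.031 -0.038  0.02 ] w 38.5
[-0.74863543  0.63015699 55.7581134 ]
```

View pics/s17b.png

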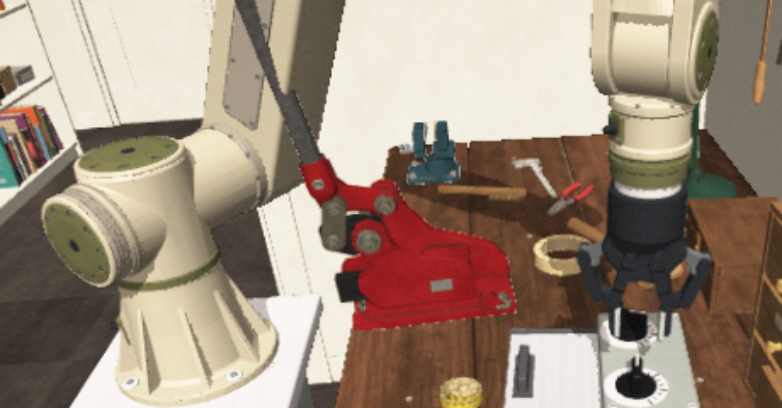

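View pics/s17.png

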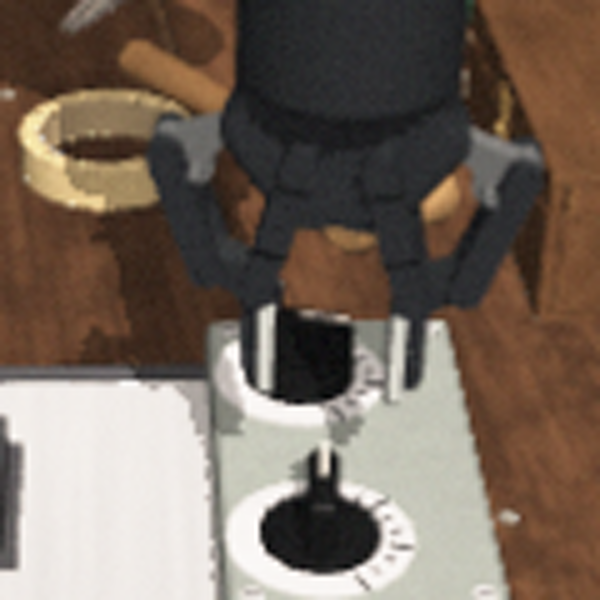

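```bash
python3 -m creep '[[[-1,1,10],[0,0,0]],[[0,0,18],[0,0,0]],[[0,0,18],[0,0,0]],[[0,0,9],[0,0,0]],[[0,0,0],[0,0,0]]]'>/dev/null; python3 -c "
from h import *
st()
S=eyes.grab_frame('side');crop(S,310,140,430,260,'pics/s18.png',5)"; python3 -m creep '[[[0,0,0],[0,0,0]],[[0,0,0],[0,0,0]],[[0,0,0],[0,0,0]],[[0,0,0],[0,0,0]]]' -1 25 >/dev/null;  python3 -c "
from h import *
st()"
```

```text
t 22.77 p [ 578.7 -254.3  177.9] az -23.72 r 0.6322 psi_y 163.79 tilt 0.11 j [-0.541  0.484 -0.013  1.076  0.    -1.829] tau0 -0.0 F [-0.8 -0.  -0.2] M [-0.032 -0.036  0.013] w 38.6
t 23.32 p [ 579.5 -255.2  179.8] az -23.77 r 0.6332 psi_y 163.76 tilt 0.09 j [-0.542  0.482 -0.01   1.077 -0.    -1.829] tau0 0.17 F [-0.8  0.   5. ] M [0.008 0.154 0.013] w 11.4
```

View pics/s18.png

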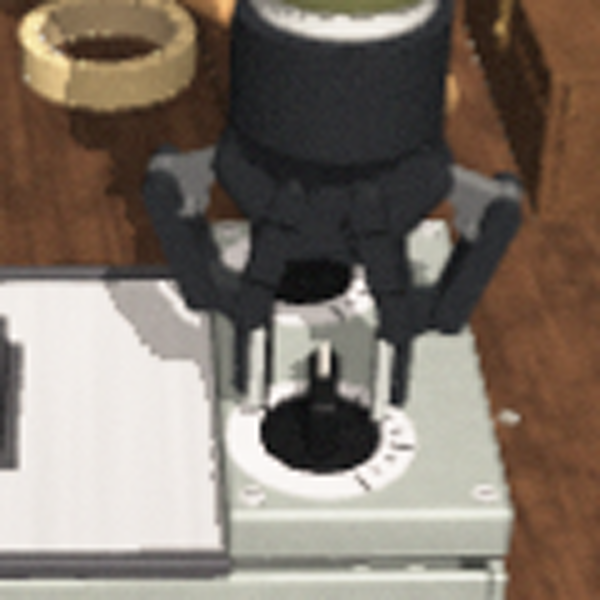

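```bash
cat >> h.py <<'E'
import os
def cov(save=False):
    out=[]
    for n,(u0,v0,u1,v1) in(("side",(297,200,322,245)),("top",(296,212,345,232))):
        f=eyes.grab_frame(n)["frame"].astype(np.float32)
        if save: np.save(n+"_ref.npy",f)
        r=np.load(n+"_ref.npy")
        tpl=r[v0:v1,u0:u1]; win=f[v0-5:v1+5,u0-5:u1+5]
        m=cv2.matchTemplate(win,tpl,cv2.TM_CCOEFF_NORMED); _,s,_,(x,y)=cv2.minMaxLoc(m)
        if 0<x<10 and 0<y<10:
            dx=(m[y,x-1]-m[y,x+1])/2/(m[y,x-1]-2*m[y,x]+m[y,x+1]); dy=(m[y-1,x]-m[y+1,x])/2/(m[y-1,x]-2*m[y,x]+m[y+1,x])
        else: dx=dy=0
        out.append((n,round(float(x-5+dx),2),round(float(y-5+dy),2),round(float(s),3)))
    print("cov",out)
def th():
    R=toolR(); psi=np.degrees(np.arctan2(R[1,1],R[0,1])); s=ctrl.state(); print("t",round(s["time"],2),"theta",np.radians(180-6.385-psi).round(3),"Mz",s["ft_torque"].round(3),"F",s["force"].round(1),"tau5",s["tau"][5].round(3),"w",round(s["grip_width"]*1000,1))
E
python3 -c "
from h import *
th(); cov(True)
T=eyes.grab_frame('top');S=eyes.grab_frame('side')
a=W([.5434,-.197,-.1114],(-.09,0,.09));b=W([.5434,-.197,-.1114],(-.086,0,.09)); print(proj(T,b)-proj(T,a),proj(S,b)-proj(S,a))
crop(T,270,130,400,240,'pics/t19.png')"
python3 -m creep '[[[1,0,-1],[0,0,2]],[[0,0,0],[0,0,3]],[[0,0,0],[0,0,3]],[[0,0,0],[0,0,3]],[[0,0,0],[0,0,3]],[[0,0,0],[0,0,0]]]' >/dev/null
python3 -c "
from h import *
th();cov()"
```

```text
t 23.32 theta 0.172 Mz [0.008 0.154 0.013] F [-0.8  0.   5. ] tau5 -0.002 w 11.4
cov [('side', 0.01, -0.0, 1.0), ('top', 0.03, 0.01, 1.0)]
[ 0.17933366 -1.67580378] [ 1.9723927  -0.01802476]
t 24.27 theta 0.416 Mz [ 0.405 -0.983 -0.008] F [4.6 1.6 0.2] tau5 0.157 w 11.4
cov [('side', 0.06, 0.05, 0.997), ('top', -1.0, 5.0, 0.817)]
```

View pics/t19.png

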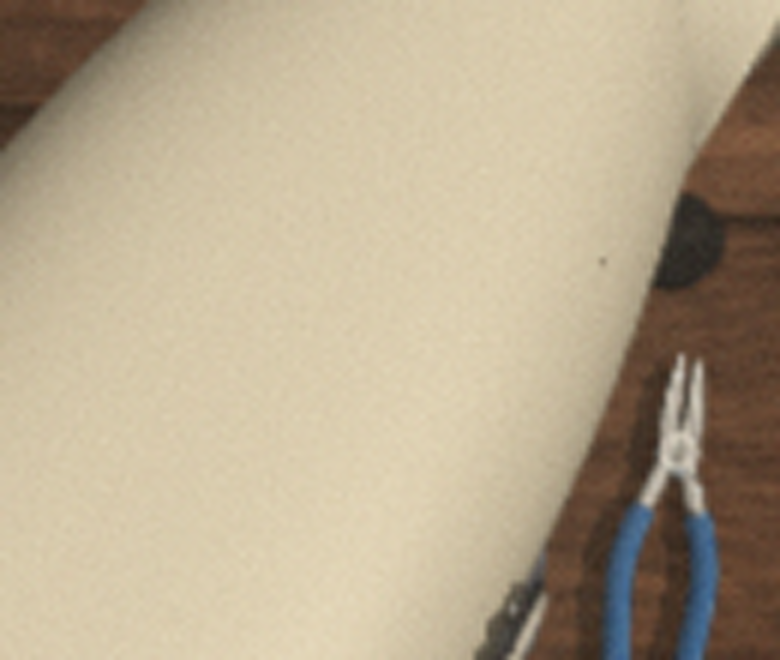

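```bash
for i in 1 2; do python3 -m creep '[[[0,0,0],[0,0,2]],[[0,0,0],[0,0,2]],[[0,0,0],[0,0,1]]]' >/dev/null
python3 -c "
from h import *
th();cov()" | sed 's/, (.top.*//'; done
```

```text
t 24.75 theta 0.503 Mz [ 0.429 -1.087  0.14 ] F [ 5.9  2.6 -1.5] tau5 0.034 w 11.3
cov [('side', 0.04, 0.03, 0.998)
t 25.23 theta 0.59 Mz [ 0.314 -1.173  0.131] F [ 6.   2.4 -0.8] tau5 0.019 w 11.5
cov [('side', 0.01, -0.0, 1.0)
```

```bash
for i in 1; do python3 -m creep '[[[-0.8,-0.4,0],[0,0,2]],[[0,0,0],[0,0,2]],[[0,0,0],[0,0,1]]]' >/dev/null
python3 -c "
from h import *
th();cov()" | sed 's/, (.top.*//'; done;  for i in 1; do python3 -m creep '[[[0,0,0],[0,0,2]],[[0,0,0],[0,0,2]],[[0,0,0],[0,0,1]]]' >/dev/null
python3 -c "
from h import *
th();cov()" | sed 's/, (.top.*//'; done
```

```text
t 25.7 theta 0.679 Mz [ 0.014 -1.123  0.095] F [ 5.4 -0.4 -1.1] tau5 0.005 w 11.2
cov [('side', 0.01, 0.0, 1.0)
t 26.18 theta 0.766 Mz [ 0.009 -1.151  0.065] F [ 5.4  0.1 -1.9] tau5 0.004 w 11.6
cov [('side', 0.06, 0.05, 0.997)
```

```bash
cat > chk.py <<'E'
import sys
from h import *
th()
f=eyes.grab_frame("side")["frame"].astype(np.float32); r=np.load("side_ref.npy")
u0,v0,u1,v1=297,200,322,245
m=cv2.matchTemplate(f[v0-5:v1+5,u0-5:u1+5],r[v0:v1,u0:u1],cv2.TM_CCOEFF_NORMED); _,s,_,(x,y)=cv2.minMaxLoc(m)
dx=(m[y,x-1]-m[y,x+1])/2/(m[y,x-1]-2*m[y,x]+m[y,x+1])+x-5
print("cover px",round(float(dx),2),round(float(s),3))
sys.exit(1 if abs(dx)>.5 or ctrl.state()["ft_torque"][2]>.19 else 0)
E
python3 -m creep '[[[0,0,0],[0,0,2]],[[0,0,0],[0,0,2]],[[0,0,0],[0,0,1]]]' >/dev/null && python3 chk.py && python3 -m creep '[[[0,0,0],[0,0,2]],[[0,0,0],[0,0,2]],[[0,0,0],[0,0,1]]]' >/dev/null && python3 chk.py && python3 -m creep '[[[0,0,0],[0,0,2]],[[0,0,0],[0,0,2]],[[0,0,0],[0,0,1]]]' >/dev/null && python3 chk.py
```

```text
t 26.65 theta 0.854 Mz [-0.097 -1.229  0.136] F [ 5.6 -0.8 -2.2] tau5 0.036 w 11.4
cover px 0.04 0.998
t 27.07 theta 0.941 Mz [-0.166 -1.222  0.074] F [ 6.9 -0.9 -2.4] tau5 0.021 w 11.2
cover px 0.01 1.0
t 27.5 theta 1.028 Mz [-0.235 -1.247  0.091] F [ 6.2 -0.7 -1.9] tau5 -0.006 w 11.7
cover px 0.01 1.0
```

```bash
python3 -m creep '[[[0,0,0],[0,0,2]],[[0,0,0],[0,0,2]],[[0,0,0],[0,0,1]]]' >/dev/null && python3 chk.py && python3 -m creep '[[[0,0,0],[0,0,2]],[[0,0,0],[0,0,2]],[[0,0,0],[0,0,1]]]' >/dev/null && python3 chk.py && python3 -m creep '[[[0,0,0],[0,0,2]],[[0,0,0],[0,0,2]],[[0,0,0],[0,0,1]]]' >/dev/null && python3 chk.py
```

```text
t 27.93 theta 1.116 Mz [-0.277 -1.269  0.105] F [ 5.9 -0.8 -2. ] tau5 -0.008 w 11.2
cover px 0.06 0.997
t 28.35 theta 1.203 Mz [-0.312 -1.294  0.162] F [ 7.2 -2.2 -3.3] tau5 0.037 w 11.5
cover px 0.05 0.998
t 28.77 theta 1.29 Mz [-0.449 -1.384  0.122] F [ 6.5 -1.6 -2.4] tau5 0.022 w 11.3
cover px 0.01 0.999
```

```bash
python3 -m creep '[[[0,0,0],[0,0,2]],[[0,0,0],[0,0,2]],[[0,0,0],[0,0,1]]]' >/dev/null && python3 chk.py && python3 -m creep '[[[0,0,0],[0,0,2]],[[0,0,0],[0,0,2]],[[0,0,0],[0,0,1]]]' >/dev/null && python3 chk.py && python3 -m creep '[[[0,0,0],[0,0,2]],[[0,0,0],[0,0,2]],[[0,0,0],[0,0,1]]]' >/dev/null && python3 chk.py
```

```text
t 29.2 theta 1.378 Mz [-0.511 -1.311  0.086] F [ 5.9 -3.  -2.7] tau5 -0.001 w 11.3
cover px 0.01 0.999
t 29.62 theta 1.465 Mz [-0.525 -1.304  0.078] F [ 6.8 -2.6 -3.7] tau5 -0.014 w 10.9
cover px 0.07 0.997
t 30.05 theta 1.553 Mz [-0.621 -1.309  0.078] F [ 6.2 -3.9 -3.2] tau5 -0.035 w 11.1
cover px 0.26 0.981
```

```bash
python3 -m creep '[[[0,0,0],[0,0,0]]]' >/dev/null; python3 chk.py; python3 -c "
from h import *
S=eyes.grab_frame('side');crop(S,285,170,420,285,'pics/s20.png',5)"
```

```text
t 30.23 theta 1.552 Mz [-0.636 -1.348 -0.029] F [ 7.6 -2.8 -3.7] tau5 0.01 w 11.0
cover px 0.28 0.98
```

View pics/s20.png

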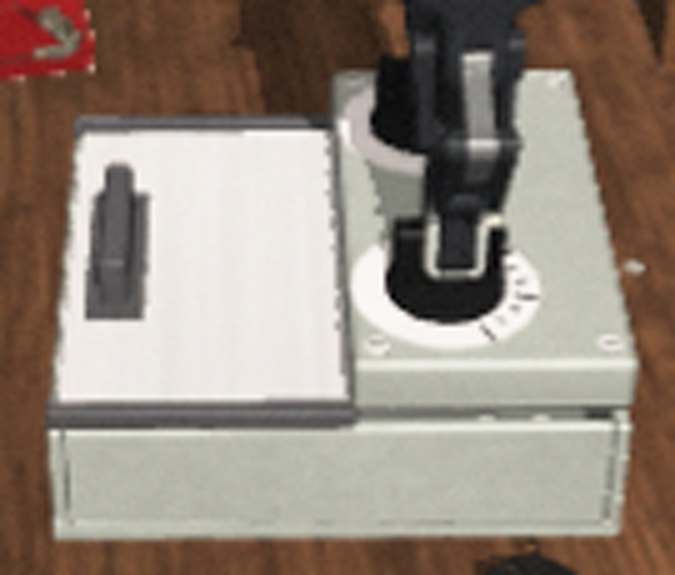

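```bash
python3 -m creep '[[[0,0,0],[0,0,1]],[[0,0,0],[0,0,1]],[[0,0,0],[0,0,0]]]' >/dev/null ; python3 chk.py
```

```text
t 30.7 theta 1.587 Mz [-0.646 -1.311 -0.016] F [ 6.9 -3.1 -3.4] tau5 0.029 w 11.4
cover px 0.6 0.967
```

```bash
python3 -m creep '[[[0,0,0],[0,0,1]],[[0,0,0],[0,0,1]],[[0,0,0],[0,0,0]]]' >/dev/null ; python3 chk.py; python3 -m creep '[[[0,0,0],[0,0,1]],[[0,0,0],[0,0,1]],[[0,0,0],[0,0,0]]]' >/dev/null ; python3 chk.py
```

```text
t 31.12 theta 1.622 Mz [-0.687 -1.277  0.01 ] F [ 5.5 -3.5 -2.6] tau5 -0.001 w 11.2
cover px 1.19 0.959
t 31.55 theta 1.657 Mz [-0.708 -1.227  0.005] F [ 5.9 -2.9 -2.4] tau5 0.025 w 12.0
cover px 1.61 0.942
```

```bash
python3 -m creep '[[[0,0,0],[0,0,1]],[[0,0,0],[0,0,1]],[[0,0,0],[0,0,0]]]' >/dev/null ; python3 chk.py; python3 -m creep '[[[0,0,0],[0,0,1]],[[0,0,0],[0,0,1]],[[0,0,0],[0,0,0]]]' >/dev/null ; python3 chk.py
```

```text
t 31.98 theta 1.692 Mz [-0.691 -1.181  0.002] F [ 5.9 -4.3 -3.5] tau5 0.02 w 11.5
cover px 1.61 0.941
t 32.4 theta 1.727 Mz [-0.722 -1.203  0.006] F [ 5.8 -3.2 -3.8] tau5 0.02 w 11.3
cover px 1.61 0.942
```

```bash
python3 -m creep '[[[0,0,0],[0,0,1]],[[0,0,0],[0,0,1]],[[0,0,0],[0,0,0]]]' >/dev/null ; python3 chk.py; python3 -c "
from h import *
st()"
```

```text
t 32.83 theta 1.762 Mz [-8.310e-01 -1.227e+00  1.000e-03] F [ 7.  -4.8 -4.4] tau5 0.02 w 11.4
cover px 1.6 0.941
t 32.88 p [ 580.5 -257.2  179.9] az -23.89 r 0.6349 psi_y 72.67 tilt 0.18 j [-5.430e-01  4.840e-01 -7.000e-03  1.077e+00 -1.000e-03 -2.400e-01] tau0 0.76 F [ 5.8 -4.6 -2.8] M [-0.76  -1.196  0.013] w 11.3
```

```bash
python3 -m creep '[[[0,0,0],[0,0,0]],[[0,0,0],[0,0,0]],[[0,0,-12],[0,0,0]],[[0,0,-25],[0,0,0]],[[0,0,-25],[0,0,0]],[[0,0,0],[0,0,-5.5]],[[0,0,0],[0,0,-5.5]],[[0,0,0],[0,0,0]]]' -0.1 >/dev/null; python3 chk.py; python3 -c "
from h import *
st()
R=toolR();s=ctrl.state()['position']; q=W([.5434,-.197,-.1114],(-.117,-.002,.24)); print(q,R.T@(q-s)*1000)
S=eyes.grab_frame('side');crop(S,285,170,420,285,'pics/s21.png',5)"
```

```text
t 33.88 theta 1.569 Mz [-0.038 -0.032 -0.011] F [ 0.3 -0.4 -0.5] tau5 -0.33 w 38.3
cover px 1.6 0.941
t 33.92 p [ 579.7 -255.5  242.6] az -23.79 r 0.6335 psi_y 83.66 tilt 0.02 j [-0.542  0.449  0.095  1.217 -0.    -0.431] tau0 0.0 F [-0.1  0.5 -0.3] M [0.031 0.043 0.029] w 38.6
[ 0.42690289 -0.18598074  0.24      ] [159.48815804  52.22736893   2.49297077]
```

View pics/s21.png

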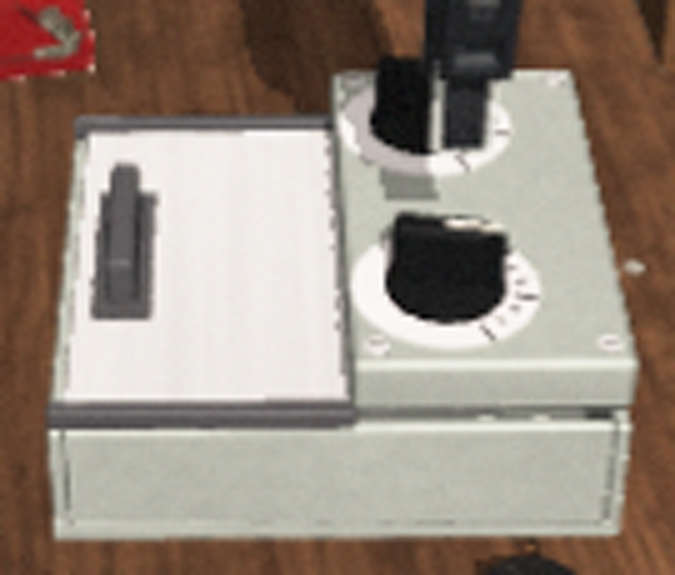

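```bash
python3 -m creep '[[[20,7,0],[0,0,0]],[[30,10,0],[0,0,0]],[[35,11,0],[0,0,0]],[[35,11,0],[0,0,0]],[[25,8,0],[0,0,0]],[[14,5,0],[0,0,0]],[[0,0,0],[0,0,0]],[[0,0,20],[0,0,0]],[[0,0,20],[0,0,0]],[[0,0,0],[0,0,0]]]' -1 >/dev/null; python3 -c "
from h import *
st()
R=toolR();s=ctrl.state()['position']; q=W([.5434,-.197,-.1114],(-.117,-.002,.146)); print(q,R.T@(q-s)*1000)
S=eyes.grab_frame('side');crop(S,250,110,400,260,'pics/s22.png',4)"
```

```text
t 35.23 p [ 427.4 -186.6  200.6] az -23.58 r 0.4664 psi_y 83.75 tilt 0.14 j [-0.584  0.167 -0.407  0.999  0.    -0.475] tau0 -0.04 F [ 0.4 -0.3 -0.2] M [ 0.062 -0.037 -0.041] w -0.1
[ 0.42690289 -0.18598074  0.146     ] [ 0.47734833  0.48947497 54.63608505]
```

View pics/s22.png

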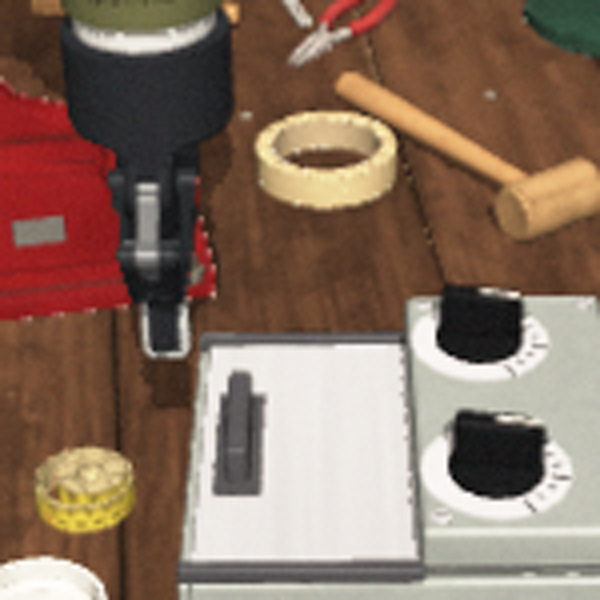

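```bash
python3 -m creep '[[[0,0,15],[0,0,0]],[[0,0,20],[0,0,0]],[[0,0,10],[0,0,0]],[[0,0,0],[0,0,0]]]' >/dev/null; python3 -c "
from h import *
st()
S=eyes.grab_frame('side');crop(S,250,140,400,260,'pics/s23.png',5)"
```

```text
t 35.77 p [ 427.  -186.4  156.2] az -23.58 r 0.4659 psi_y 83.76 tilt 0.08 j [-0.584  0.208 -0.477  0.887  0.    -0.475] tau0 -0.03 F [-1.1 -0.2 -1.3] M [0.034 0.027 0.003] w 0.2
```

View pics/s23.png

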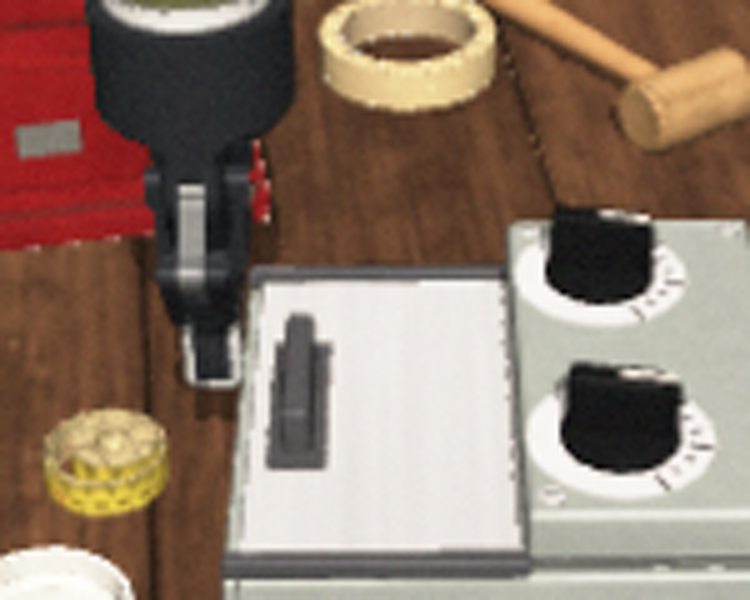

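```bash
python3 -m creep '[[[-6,0,0],[0,0,0]],[[-4,0,0],[0,0,0]],[[-4,0,0],[0,0,0]],[[-4,0,0],[0,0,0]],[[-4,0,0],[0,0,0]]]' >/dev/null; python3 -c "
from h import *
st()
S=eyes.grab_frame('side');crop(S,250,140,400,260,'pics/s24.png',5)"
```

```text
t 36.45 p [ 449.1 -189.   156.8] az -22.82 r 0.4872 psi_y 83.76 tilt 0.05 j [-0.563  0.245 -0.427  0.9   -0.    -0.454] tau0 0.41 F [-2.6 -0.5  1.8] M [-0.096  0.392 -0.022] w -0.0
```

View pics/s24.png

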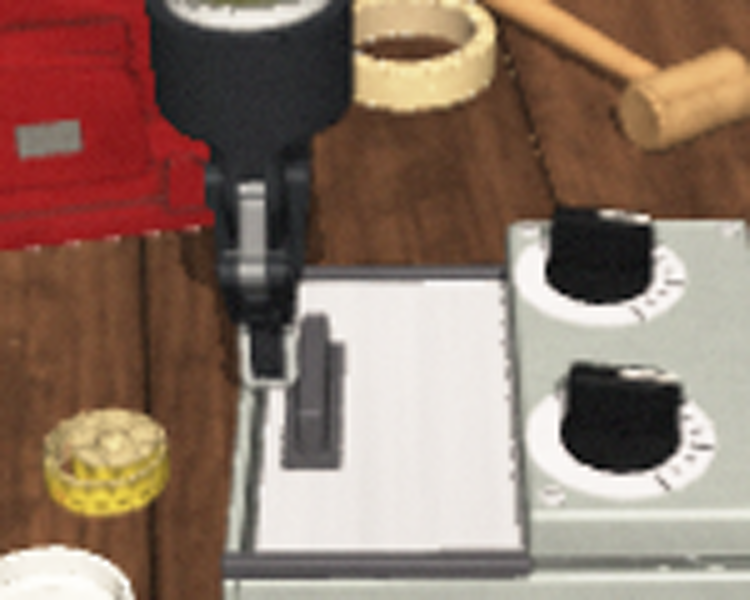

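```bash
python3 -m creep '[[[-4,0,0],[0,0,0]],[[-4,0,0],[0,0,0]],[[-4,0,0],[0,0,0]],[[-4,0,0],[0,0,0]],[[0,0,0],[0,0,0]]]' >/dev/null; python3 -c "
from h import *
st()";python3 -m creep '[[[-4,0,0],[0,0,0]],[[-4,0,0],[0,0,0]],[[-4,0,0],[0,0,0]],[[0,0,0],[0,0,0]]]' >/dev/null; python3 -c "
from h import *
st()
S=eyes.grab_frame('side');crop(S,250,140,400,260,'pics/s25.png',5)"
```

```text
t 37.12 p [ 465.8 -190.8  156.9] az -22.28 r 0.5034 psi_y 83.78 tilt 0.06 j [-0.549  0.272 -0.389  0.908  0.001 -0.44 ] tau0 -0.0 F [-0.5  0.3  0. ] M [-0.021 -0.05   0.036] w -0.2
t 37.62 p [ 477.7 -192.1  156.9] az -21.91 r 0.5149 psi_y 83.78 tilt 0.06 j [-0.539  0.292 -0.361  0.917  0.001 -0.43 ] tau0 0.0 F [-0.7 -0.4  0.1] M [0.005 0.001 0.002] w -0.1
```

View pics/s25.png

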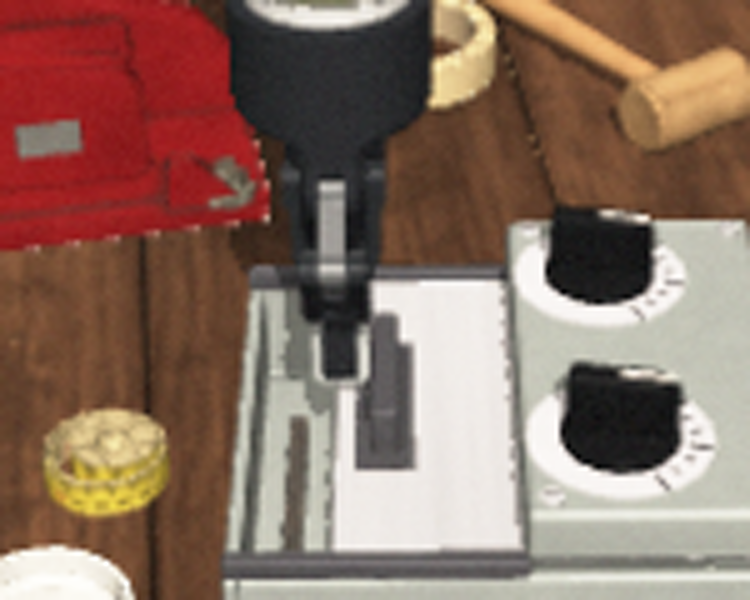

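```bash
python3 -m creep '[[[-2,0,0],[0,0,0]],[[-2,0,0],[0,0,0]],[[0,0,0],[0,0,0]]]' >/dev/null; python3 -c "
from h import *
st()";python3 -m creep '[[[-1,0,0],[0,0,0]],[[-1,0,0],[0,0,0]]]' >/dev/null; python3 -c "
from h import *
st()
S=eyes.grab_frame('side');crop(S,250,140,400,260,'pics/s26.png',5)"
```

```text
t 38.05 p [ 481.3 -192.5  156.9] az -21.8 r 0.5184 psi_y 83.77 tilt 0.03 j [-0.536  0.298 -0.352  0.92   0.    -0.427] tau0 0.06 F [-0.5  0.2  0.4] M [ 0.004  0.108 -0.025] w 0.2
t 38.3 p [ 483.  -192.7  156.9] az -21.75 r 0.52 psi_y 83.76 tilt 0.0 j [-0.534  0.302 -0.348  0.922  0.    -0.425] tau0 0.21 F [-1.1  0.4  0.9] M [ 0.025  0.237 -0.026] w 0.0
```

View pics/s26.png

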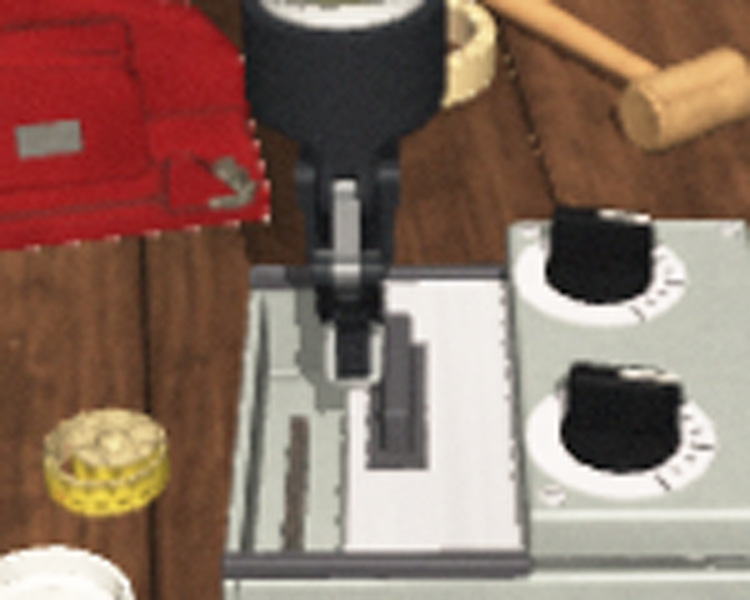

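```bash
for i in 1 2; do python3 -m creep '[[[-1,0,0],[0,0,0]],[[0,0,0],[0,0,0]]]' >/dev/null; python3 -c "
from h import *
st()"; done
```

```text
t 38.6 p [ 483.8 -192.7  156.8] az -21.72 r 0.5207 psi_y 83.76 tilt 0.03 j [-0.533  0.303 -0.345  0.923 -0.    -0.424] tau0 0.47 F [-2.5 -0.2  0.7] M [-0.036  0.429  0.012] w 0.2
t 38.85 p [ 484.  -192.7  156.8] az -21.71 r 0.5209 psi_y 83.75 tilt 0.13 j [-0.533  0.305 -0.344  0.925 -0.001 -0.424] tau0 1.17 F [-5.5 -0.6  4.3] M [-0.021  1.082 -0.052] w 0.1
```

```bash
python3 -m creep '[[[-1.5,0,0],[0,0,0]],[[0,0,0],[0,0,0]],[[0,0,0],[0,0,0]]]' >/dev/null; python3 -c "
from h import *
st()"
```

```text
t 39.23 p [ 484.3 -192.7  156.7] az -21.7 r 0.5212 psi_y 83.73 tilt 0.28 j [-0.532  0.307 -0.341  0.928 -0.002 -0.422] tau0 1.95 F [-8.7 -0.8  6.8] M [-0.078  1.903 -0.007] w 0.3
```

```bash
python3 -m creep '[[[6,0,0],[0,0,0]],[[10,0,0],[0,0,0]],[[4,0,-15],[0,0,0]],[[0,0,-30],[0,0,0]],[[0,0,-40],[0,0,0]],[[0,0,-40],[0,0,0]],[[0,0,-20],[0,0,0]],[[0,0,0],[0,0,0]],[[0,0,0],[0,0,0]]]' >/dev/null; python3 -c "
from h import *
st()
S=eyes.grab_frame('side');cv2.imwrite('pics/s27.png',S['frame']);crop(S,270,160,420,280,'pics/s27c.png',5)
T=eyes.grab_frame('top');cv2.imwrite('pics/t27.png',T['frame'])"
```

```text
t 40.35 p [ 466.3 -190.7  301.5] az -22.24 r 0.5038 psi_y 83.77 tilt 0.02 j [-0.548  0.176 -0.139  1.256  0.    -0.439] tau0 0.02 F [-0.3  0.  -0. ] M [-0.053  0.047 -0.033] w -0.1
```

View pics/s27.png

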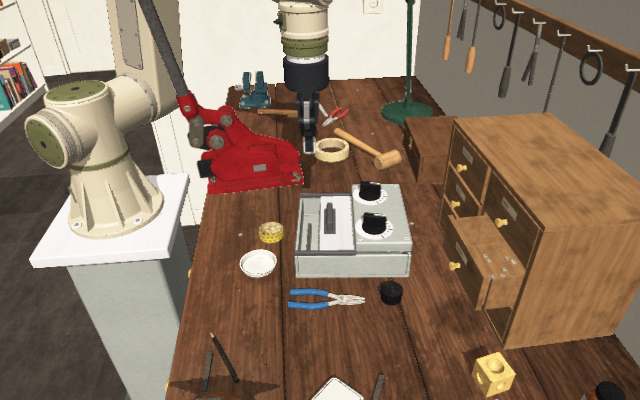

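View pics/s27c.png

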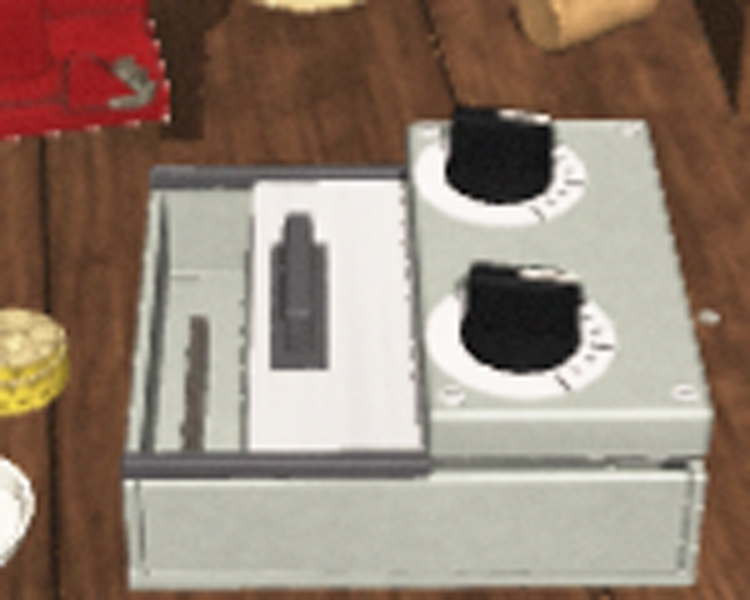

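Run:
```python
from h import *
S=eyes.grab_frame("side"); f=S["frame"].astype(np.float32); r=np.load("side_ref.npy")
m=cv2.matchTemplate(f[195:250,292:360],r[200:245,299:318],cv2.TM_CCOEFF_NORMED);_,s,_,(x,y)=cv2.minMaxLoc(m); print("shift px",x-7,y-5,s)
P=[.5434,-.197,-.1114]; a=proj(S,W(P,(-.0897,-.002,.085)))
for d in(.041,.043,.045): print(d,proj(S,W(P,(-.0897+d,-.002,.085)))-a)
```

```text
shift px 22 0 0.9418612122535706
0.041 [20.21354344 -0.18237179]
0.043 [21.20083693 -0.1913403 ]
0.045 [22.18823846 -0.20031546]
```

The cover's bar has shifted by 22 px, which is about 45 mm, so the cover is at its stop. The gripper is clear.

```bash
python3 -c "
from station import job; print(job.sign_off())"
```

```text
the job is handed in; nothing more can be done
None
```

The box is open and I handed the job in after about 40 s on the robot's clock; the hand-in gave no verdict.

- **Left dial:** I gripped it and turned it from about 0.77 rad to 1.80 rad, which is number 6.
- **Right dial:** I turned it up slowly from about 0.17 rad. The cover began to give at about 1.55 rad and had sprung fully by about 1.66 rad. I let go at 1.76 rad, inside the play. The resisting moment read at most about 0.16 N m during the search, mostly around 0.1, and fell to about zero once the pin was in. I did not turn on to the point where the dial binds, so I know the slot by the cover's give and not by feel.
- **Cover:** I pushed it back by its bar to the stop. At the stop the force rose to 8.7 N with almost no further travel.

**Last checks:**
- The bar had moved 22 px in the side picture, about 45 mm.
- The spring travel measured 1.6 px there, about 3.3 mm against the 4 mm given, so that view may read slightly short.
- The gripper is about 15 cm above the box with the wrist force near zero.
- The tape, dish, pliers and tin look unmoved. I did not see the screwdriver in the last picture I looked at; the arm came near nothing left of the box.

**Disagreements:** The red shear's handle appeared to pass through the upper arm in one picture. I swept past it in small steps, and the joint torque showed no contact. The fingertips also seemed to reach about 80 mm ahead of the tool origin when closing, more than the 73 mm given, so I pushed the cover from a little higher.

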